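# Load the curing well, close its leaves, set and lock the exposure

### The job

Load every stemmed lens blank into the curing well, flat with its stem up and one to a cell, then close both hinged leaves fully so that they meet edge to edge. Only after that, turn the exposure knob until its pointer stands on the red mark while the lock ring is still loose, and then turn the lock ring clockwise by its red post until it is tight against its stop, with the pointer still on the mark; leave the other things on the counter where they are.

Things in the scene. Friction and masses are not known exactly. Their poses are not given: they have to be found in the camera images.
- blank1_mid (a point): blocked lens blank (one of up to four alike; absent ones give no pose): frosted glass disc 62 mm across and 18 mm thick, lying flat, with an upright brass stem 24 mm in diameter standing on its middle from 18 mm up to 56 mm; 0.22 kg. Point on its axis, half-way up (28 mm above its underside); z along the stem, up
- blank2_mid (a point): blocked lens blank (one of up to four alike; absent ones give no pose): frosted glass disc 62 mm across and 18 mm thick, lying flat, with an upright brass stem 24 mm in diameter standing on its middle from 18 mm up to 56 mm; 0.22 kg. Point on its axis, half-way up (28 mm above its underside); z along the stem, up
- blank3_mid (a point): blocked lens blank (one of up to four alike; absent ones give no pose): frosted glass disc 62 mm across and 18 mm thick, lying flat, with an upright brass stem 24 mm in diameter standing on its middle from 18 mm up to 56 mm; 0.22 kg. Point on its axis, half-way up (28 mm above its underside); z along the stem, up
- blank4_mid (a point): blocked lens blank (one of up to four alike; absent ones give no pose): frosted glass disc 62 mm across and 18 mm thick, lying flat, with an upright brass stem 24 mm in diameter standing on its middle from 18 mm up to 56 mm; 0.22 kg. Point on its axis, half-way up (28 mm above its underside); z along the stem, up
- well: grey curing well, fixed on the counter, 166 x 166 mm, walls 25 mm high and 5 mm thick, floor 5 mm above the counter; low steel dividers (17 mm above the counter, 4 mm thick) make 2 x 2 square cells 76 mm wide, each with a black disc on its floor; the cell centres lie 40 mm from the well's middle along both x and y. Origin: centre of its underside; its x points away from the robot, its y to the left, along the line between the two leaves
- left_leaf (a joint): left steel half of the well's two-leaf cover, hinged along the well's x on its left (+y) rim: 0 = closed, free edge on the middle line; grows as it opens upward and outward, 1.57 = upright, at most 2.0. A stiff hinge holds it where it is left (about 3 N at the bar moves it). A half shell 166 x 82 mm: top plate, with 44 mm skirts on the hinge side and the two ends; standing open, it reaches up to 115 mm above the counter and bars that side of the well
- left_bar (a point): middle of the black round handle bar (12 mm thick, 56 mm free length, parallel to the hinge) on the outer face of the left leaf, near its free edge towards the well's near end: it stands 36 mm off the leaf's upper face (clear gap 28 mm). With the leaf closed it lies 74 mm from the hinge line towards the middle, 82 mm above it, and at -40 mm along the well's x
- left_hinge (a point): middle of the hinge line of the left leaf, 25 mm above the counter, 83 mm from the well's middle
- right_leaf (a joint): right steel half of the well's two-leaf cover, hinged along the well's x on its right (-y) rim: 0 = closed, free edge on the middle line; grows as it opens upward and outward, 1.57 = upright, at most 2.0. A stiff hinge holds it where it is left (about 3 N at the bar moves it). A half shell 166 x 82 mm: top plate, with 44 mm skirts on the hinge side and the two ends; standing open, it reaches up to 115 mm above the counter and bars that side of the well
- right_bar (a point): middle of the black round handle bar (12 mm thick, 56 mm free length, parallel to the hinge) on the outer face of the right leaf, near its free edge towards the well's far end: it stands 36 mm off the leaf's upper face (clear gap 28 mm). With the leaf closed it lies 74 mm from the hinge line towards the middle, 82 mm above it, and at +40 mm along the well's x
- right_hinge (a point): middle of the hinge line of the right leaf, 25 mm above the counter, 83 mm from the well's middle
- knob (a joint): angle of the black exposure knob, rad, anticlockwise seen from above; turns from -2.9 to 1.0 and stays where it is left (friction 0.05 N m). 0 = pointer along the control's own x
- knob_grip (a point): on the knob's vertical axis, 78 mm above the counter, at the height to grip the knob's upright grip bar: 52 mm long in the pointer's direction, 14 mm thick, 34 mm high (58 to 92 mm above the counter). The knob stands on a round fixed housing 124 mm across
- pointer (a point): tip of the knob's white pointer, 51 mm from the knob's axis
- mark (a point): middle of the red mark on the chrome dial under the knob, 51 mm from the knob's axis; fixed during a run. In terms of the knob's joint it lies somewhere between -2.3 and -0.8, so that the pointer reaches it clockwise from its start
- lock_ring (a joint): brass lock ring under the knob, on the same axis: 0 = fully loose, grows clockwise seen from above, 1.2 = tight against its stop; stays where it is left (friction 0.12 N m). It does not turn with the knob
- lock_post (a point): centre of the red upright post at the end of the lock ring's arm, 75 mm from the axis: 16 mm in diameter, from 34 to 88 mm above the counter; this point is 72 mm above the counter
- cup: black bakelite centering cup, a bystander, 68 mm across, 55 mm high; origin at the centre of its underside
- gauge: aluminium lens gauge lying with its chrome dial face up, a bystander, 68 mm across with a 43 mm neck; origin under the dial's centre
- big_lens: large frosted lens blank without a stem, a bystander, 90 mm across, 16 mm thick; origin at the centre of its underside
- bottle: amber jar, a bystander, 60 mm across, 100 mm high; origin at the centre of its underside
Mind the look-alikes: they are no part of the job. Leave any green look-alike of the part that bears knob alone.

How it is judged:
By the outcome, as a careful person would: the job done as asked, in the order asked, and still so for the second after the job is handed in, with the robot touching nothing.
Of blank1, blank2, blank3, blank4 only 2 to 4 are there at a start; the rules pass over those that are not, and their reading is None.
At some moment in a run one of blank1, blank2, blank3, blank4 may be knocked a few centimetres aside while the robot is not near it.
Once in a run the grip may slacken for a moment while it holds something.
It also fails if it takes over 210 s, if anything falls off the work surface, if the arm or the gripper's body presses on something with over 40 N, if the wrist force passes 120 N, or if a joint passes its speed limit or range.

### The arm

A 6-joint arm with a two-finger parallel gripper is mounted at the origin on the work surface. World frame = base frame: x ahead of the robot, y to its left, z up, the work surface at z = 0. Lengths are in mm, angles in rad, forces in N, time in s.
With the tool pointing down it reaches from about 325 to 850 mm from the base axis. Payload 4.4 kg.
Tool frame: the origin (TCP) lies at the very end of the fingers, on their centre line; the grasp point (between the pads) lies hold_point_z behind it (hold_point_z is the distance from the TCP to the grasp point, in mm); z points along the fingers, y is the line along which they close (so a half turn about z gives the same grasp; the last joint's range is limited). The gripper opens to 94 mm and grips with 3 to 60 N. Pads are 16 mm wide; open, the fingers measure 119 mm over their backs; the gripper's body (75 mm by 177 mm) begins 78 mm behind the grasp point.
Start: joints at [0.95, 0.207, 1.542, -0, 1.393, -0.15], TCP at [260.829, 512.441, 205.447] pointing down, gripper open.
Joint ranges: [-2.73, 2.73], [-0.86, 2.22], [0.23, 2.46], [-1.11, 4.25], [0.08, 2.63], [-2.82, 2.82]. Speed limits (rad/s): [2.79, 2.79, 3.14, 3.14, 3.14, 3.14].

### API

Orientations are given as a unit quaternion [x, y, z, w].
In Python, from cell import * gives the robot as it stands. The module is installed in compiled form; this text tells all that it offers.
- The arm moves only by the tool send_rows, never from a script. Its argument "steps" is a list of rows, each an object with "jaw": the gripper's target within -1 to 1 (fully open at 1, half-way at 0, shut at -1); "slide": the shift along the world's x, y, z in m, a list of three; "yaw": the turn about the world's z in rad. In form: [{"jaw": jaw, "slide": [x, y, z], "yaw": yaw}, ...]. A call has 1 to 12 rows; each row shifts and turns the commanded pose from where the row before left it; what a row does not reach is not made up. A row lasts 1/10 s, in which the tool goes at most 50 mm and 8.59 degrees, less where a joint would pass 70% of its speed; a pose out of reach is approached as far as the arm can. A call is refused whole if a number of a shift passes 0.05 or a number of a turn 0.15, either way. A call with a gripper value outside its range is refused whole. The fingers move at their own pace and stop on an object; "grip_force" is the grip in N (left out, the last holds). Time passes only in rows, so rows that do not move let the fingers close. It gives the time, the measured TCP pose, the force, the opening and the grip force at its end, in the units of the state.
- sense(): the state, without advancing time (a new reading comes with each control period).
- camera(name): name is "scene" or "top"; returns (picture, depth): 420x560x3 uint8, red, green, blue; 420x560 float32, mm along the optical axis (not along the pixel's ray), 0 where there is no reading.
- get_calibration(name): a dict with "fx", "fy", "cx", "cy" (pixels), "R" (3x3) and "t" (3): a world point X has camera coordinates R X + t. Camera axes: x right, y down, z forward; pixel columns grow to the right and rows downward; lengths in mm; the calibration is good to about 2 mm. A picture is of the moment at which its call begins. get_calibration takes no time and is no camera call.
- finish_job(): hands the job in; it is judged then, once.
The state is a dict: "time_s": time; "joint_positions": joint angles; "qvel": joint speeds; "effort": joint torques, N m; "ee_pos": TCP position; "ee_rot": TCP orientation; "wrist_force": force on the tool from outside, world axes, zero at the start; "ft_torque": the same for the moment, N m; "gripper_width": finger opening in mm; "finger_force": force on a finger pad.
Only numpy, scipy, OpenCV 4.12 (cv2) and the standard library are available. Lean on these libraries where they do the work, as an engineer would, in place of code of your own. Each camera call takes 0.05 s, during which the arm holds its last target. There are 200 camera calls.

## Working session

There is one attempt and no reset: what is moved stays moved. The work goes in short steps, Python scripts to look and compute and a tool call to move; the robot and the scene stay as the last step left them, time stands still between calls to the robot, and variables do not carry over. Pictures are saved under pics/ and viewed, at most 14 in all, crops included, and the job is handed in when it is done.

Besides the shell and the picture viewer there is one more tool, called after "Request:" as name([rows], argument=value, ...), one row to a line, values as JSON. send_rows: Moves the arm, as the interface text tells. Its arguments: {"type":"object","properties":{"steps":{"type":"array","items":{"type":"object","properties":{"jaw":{"type":"number"},"slide":{"type":"array","items":{"type":"number"}},"yaw":{"type":"number"}}}},"grip_force":{"type":"number"}},"required":["steps"]}

```bash
ls; mkdir -p pics
python3 - <<'E'
from cell import *
import cv2,numpy as np
s=sense();print(s)
for n in("scene","top"):
    p,d=camera(n);cv2.imwrite(f"pics/{n}0.png",p[:,:,::-1]);np.savez(f"{n}0.npz",p=p,d=d);c=get_calibration(n);print(n,c)
E
```

```text
pics
{'time_s': 0.0, 'joint_positions': array([ 9.49496361e-01,  2.07423613e-01,  1.54293616e+00, -1.67616488e-05,
        1.39349462e+00, -1.50502573e-01]), 'qvel': array([-0.00060726, -0.00029118,  0.0022656 , -0.00095984, -0.0001678 ,
       -0.00143444]), 'effort': array([ 4.09953127e-04, -3.70873547e+01, -2.81415975e+01,  6.97227870e-02,
        3.61430109e-02, -1.71796014e-04]), 'ee_pos': array([260.36182639, 511.77486464, 204.29720774]), 'ee_rot': array([ 2.33229109e-01,  9.72421155e-01, -1.05080736e-03, -4.18010807e-04]), 'wrist_force': array([ 0.5002939 , -0.97168024, -0.24854037]), 'ft_torque': array([ 0.04434702, -0.03735964,  0.01270078]), 'finger_force': 0.0, 'gripper_width': 93.93028240751084}
scene {'fx': 539.270086861496, 'fy': 539.270086861496, 'cx': 281.5910316239378, 'cy': 209.47967462490752, 'R': array([[ 0.22665819,  0.97382226, -0.01721246],
       [ 0.70774731, -0.17681842, -0.68398026],
       [-0.66911868,  0.14284765, -0.72929743]]), 't': array([ 4.91365653e-02, -3.26907915e+02,  1.80478217e+03])}
top {'fx': 405.14631813002717, 'fy': 405.14631813002717, 'cx': 283.0725760696954, 'cy': 204.50952735370896, 'R': array([[ 0.01250967, -0.9998425 , -0.0125887 ],
       [-0.99222681, -0.01085354, -0.12396838],
       [ 0.12381223,  0.01404165, -0.99220631]]), 't': array([-111.22959494,  510.92137512, 1161.56804814])}
```

View pics/top0.png

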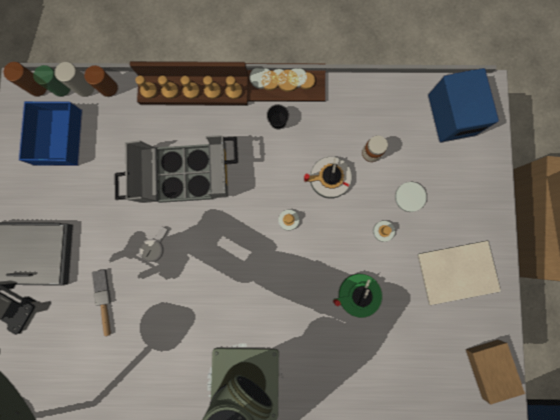

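View pics/scene0.png

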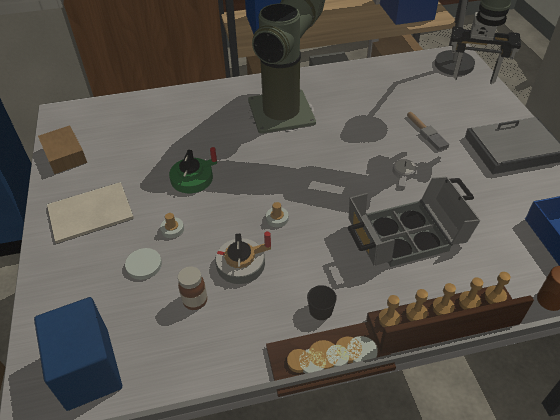

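The top view shows the well at about (187,172), with its leaves open. Two stemmed blanks lie at (289,219) and (384,231). The white-based control is at (330,177) and its green look-alike at (360,296). The scene view agrees: blanks at (276,213) and (171,225), control at (241,257).

```bash
cat > h.py <<'E'
import numpy as np,cv2
from cell import *
C={n:get_calibration(n) for n in("scene","top")}
def ray(n,u,v):
    c=C[n];R=np.array(c["R"]);t=np.array(c["t"])
    return -R.T@t, R.T@np.array([(u-c["cx"])/c["fx"],(v-c["cy"])/c["fy"],1.])
def plane(n,u,v,z):
    o,d=ray(n,u,v);return o+d*(z-o[2])/d[2]
def dep(n,u,v,D):
    o,d=ray(n,u,v);return o+d*D
def proj(n,X):
    c=C[n];q=np.array(c["R"])@np.array(X,float)+np.array(c["t"]);return np.array([c["fx"]*q[0]/q[2]+c["cx"],c["fy"]*q[1]/q[2]+c["cy"]])
def tri(u1,v1,u2,v2): # top px, scene px
    o1,d1=ray("top",u1,v1);o2,d2=ray("scene",u2,v2)
    A=np.stack([d1,-d2],1);s=np.linalg.lstsq(A,o2-o1,rcond=None)[0]
    a=o1+d1*s[0];b=o2+d2*s[1];return (a+b)/2,np.linalg.norm(a-b)
def cloud(n,D):
    v,u=np.mgrid[0:D.shape[0],0:D.shape[1]];c=C[n];R=np.array(c["R"]);t=np.array(c["t"])
    P=np.stack([(u-c["cx"])/c["fx"]*D,(v-c["cy"])/c["fy"]*D,D],-1);return (P-t)@R
E
python3 - <<'E'
from h import *
Z={n:np.load(n+"0.npz") for n in C}
def crop(n,u,v,w,h,k):
    return cv2.resize(Z[n]['p'][v-h:v+h,u-w:u+w,::-1],None,fx=k,fy=k,interpolation=cv2.INTER_CUBIC)
# brown-yellow stems, red posts
for n in C:
    hsv=cv2.cvtColor(Z[n]['p'],cv2.COLOR_RGB2HSV);P=cloud(n,Z[n]['d'])
    for nm,m in(("brass",(hsv[...,0]>8)&(hsv[...,0]<25)&(hsv[...,1]>110)&(hsv[...,2]>90)),("red",((hsv[...,0]<5)|(hsv[...,0]>174))&(hsv[...,1]>150)&(hsv[...,2]>80))):
        k,l,st,ce=cv2.connectedComponentsWithStats(m.astype(np.uint8))
        for i in range(1,k):
            if st[i,4]>5:
                q=P[l==i];print(n,nm,st[i],ce[i].round(1),np.median(q,0).round(),q[:,2].max().round())
a=crop("top",330,177,35,30,8);b=crop("top",187,172,75,50,5)
im=np.zeros((600,800,3),np.uint8)
a=crop("top",330,177,34,25,6);b=crop("top",185,170,75,55,5)[:,:];s=crop("scene",245,255,40,30,5)
cv2.imwrite("pics/a.png",np.vstack([np.hstack([a,s])[:300] if a.shape[0]==s.shape[0] else a]))
cv2.imwrite("pics/b.png",b)
E
```

```text
scene brass [ 39 126  43  35 736] [ 59.4 143.1] [  54. -703.   51.] 1093.0
scene brass [273 202   8   7  40] [276.6 205. ] [ 470. -122.   57.] 62.0
scene brass [277 211   6   8  20] [280.4 215.4] [ 479. -112.   21.] 24.0
scene brass [165 213   9   7  44] [168.9 215.7] [ 437. -404.   56.] 60.0
scene brass [170 221   8   9  27] [174.8 225.5] [ 443. -393.   21.] 27.0
scene brass [240 244  21  21  99] [250.  254.7] [ 612. -218.   46.] 53.0
scene brass [552 266   8  17 102] [556.2 273.5] [870. 432. 100.] 104.0
scene brass [500 272  10   9  73] [504.5 275.8] [857. 308. 116.] 1093.0
scene brass [472 278  11   9  76] [477.3 281.7] [859. 242. 116.] 120.0
scene brass [445 283  11  10  80] [449.8 287.5] [858. 178. 116.] 121.0
scene brass [486 286  10  10  55] [489.5 289.6] [845. 297.  49.] 56.0
scene brass [417 289  11  10  82] [421.8 293.5] [858. 113. 117.] 120.0
scene brass [491 289  16  14 125] [499.7 296.5] [868. 310.  49.] 69.0
scene brass [460 291  10  10  54] [463.6 295.1] [845. 232.  49.] 56.0
scene brass [388 295  11  10  80] [393.4 299.5] [858.  48. 116.] 121.0
scene brass [464 294  1
[... 2118 characters left out ...]
 240] [552.2 165.4] [  741. -1193.  -418.] -405.0
top brass [308 164  36  24 194] [324.6 178.4] [ 587. -221.   44.] 1214.0
top brass [ 544  179   16  102 1077] [550.5 241.4] [  417. -1167.  -418.] 1214.0
top brass [283 214  11  11  90] [288.4 219.3] [ 467. -121.   52.] 1214.0
top brass [379 226  12  11 102] [384.4 230.5] [ 439. -398.   48.] 61.0
top brass [102 305   7  30  86] [104.5 319.5] [174. 407.  18.] 23.0
top brass [ 472  343   52   60 1917] [497.5 373. ] [  51. -698.   49.] 1214.0
top red [305 174   4   7  22] [306.4 176.8] [ 584. -170.   86.] 91.0
top red [343 183   5   3   7] [345.3 183.7] [ 576. -288.   32.] 33.0
top red [335 301   5   5  17] [337.  302.8] [ 237. -256.   88.] 91.0
```

View pics/a.png

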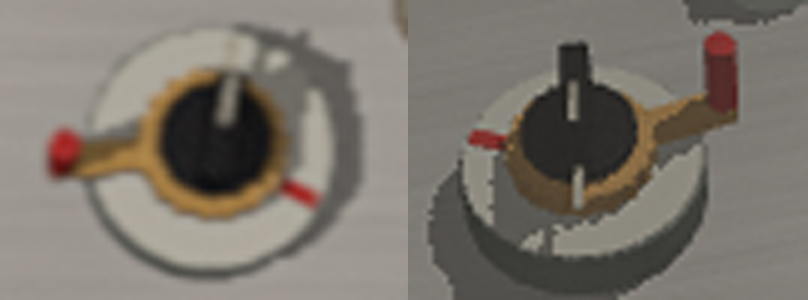

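View pics/b.png

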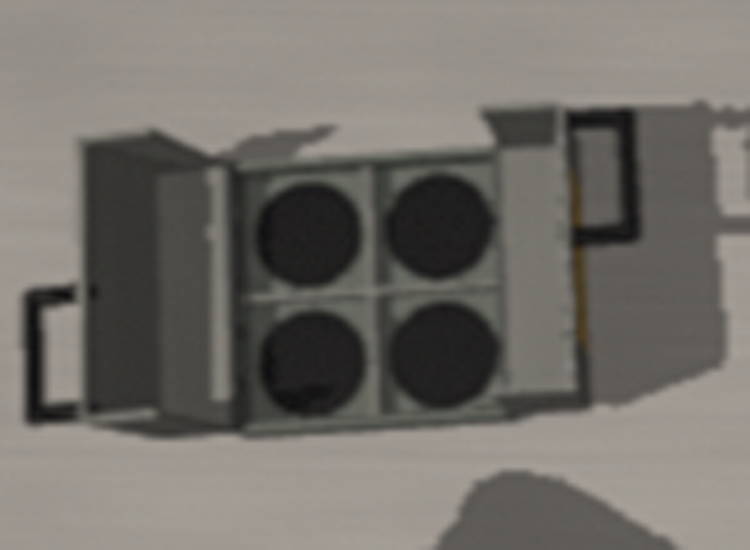

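Top crop: the pointer stands roughly along +x, the red mark is at lower right and the post to the left (+y). The well's four cells are empty and both leaves stand open. Next I measure these.

Run:
```python
from h import *
import cell;print([x for x in dir(cell) if not x.startswith('_')], getattr(cell,'hold_point_z',None))
Z={n:np.load(n+"0.npz") for n in C};P={n:cloud(n,Z[n]['d']) for n in C}
def fitc(q):
    A=np.c_[2*q,np.ones(len(q))];s=np.linalg.lstsq(A,(q**2).sum(1),rcond=None)[0];return s[:2],np.sqrt(s[2]+s[:2]@s[:2])
for n in C:
    p=P[n]; m=(np.hypot(p[...,0]-590,p[...,1]+228)<95)&(p[...,2]>12)&(p[...,2]<40)&(p[...,2]>0)
    q=p[m]; zz=np.percentile(q[:,2],[50,90]);c,r=cv2.minEnclosingCircle(q[np.hypot(q[:,0]-590,q[:,1]+228)<72][:,:2].astype(np.float32)); print(n,"housing",zz,c,r)
    m=(np.hypot(p[...,0]-590,p[...,1]+228)<45)&(p[...,2]>70)&(p[...,2]<100);q=p[m];print(" bar",len(q),q.mean(0),np.percentile(q,[5,95],0),(cv2.minAreaRect(q[:,:2].astype(np.float32))))
    # stems
    for x,y in((469,-121),(437,-402)):
        m=(np.hypot(p[...,0]-x,p[...,1]-y)<25);t=m&(p[...,2]>50)&(p[...,2]<62);q=p[t];print(" stem",len(q),q.mean(0),np.median(q[:,2]))
        m=(np.hypot(p[...,0]-x,p[...,1]-y)<48)&(p[...,2]>9)&(p[...,2]<22);q=p[m];print(" disc",fitc(q[:,:2])[0],cv2.minEnclosingCircle(q[:,:2].astype(np.float32)))
    # cells: dark blobs in well area
    g=Z[n]['p'].max(2);m=((g<48)&(abs(p[...,0]-600)<110)&(abs(p[...,1]-165)<95)&(p[...,2]<12)&(p[...,2]>-5)).astype(np.uint8)
    m=cv2.morphologyEx(m,cv2.MORPH_OPEN,np.ones((3,3)))
    k,l,st,ce=cv2.connectedComponentsWithStats(m)
    for i in range(1,k):
        if st[i,4]>60: print(" cell",st[i],ce[i],plane(n,*ce[i],6).round(1),np.median(p[l==i][:,2]))
    # bars: dark points high
    m=((g<60)&(abs(p[...,0]-600)<150)&(abs(p[...,1]-165)<220)&(p[...,2]>60)&(p[...,2]<160)).astype(np.uint8)
    k,l,st,ce=cv2.connectedComponentsWithStats(m)
    for i in range(1,k):
        if st[i,4]>15: q=p[l==i];print(" bar",st[i],np.percentile(q,[3,50,97],0).round().tolist())
```

```text
['PlanningError', 'camera', 'finish_job', 'get_calibration', 'hold_point_z', 'sense'] 18.8
scene housing [31.59196812 35.6510868 ] (594.04345703125, -236.3677978515625) 66.66010284423828
 bar 136 [ 603.33582457 -247.50628179   87.89851302] [[ 577.26936999 -255.83864375   71.89675242]
 [ 623.29794885 -238.65100886   94.24882972]] ((598.9722290039062, -246.7970428466797), (13.789806365966797, 51.705177307128906), 79.65084838867188)
 stem 60 [ 470.79413554 -123.83346017   55.90159089] 55.20419761963217
 disc [ 471.00719995 -123.08086397] ((469.84332275390625, -121.47582244873047), 33.430076599121094)
 stem 59 [ 440.34509747 -404.58169523   55.73314729] 55.82315197081675
 disc [ 440.5950362  -404.59618399] ((441.0345153808594, -404.65869140625), 32.18684005737305)
 cell [400 211  24  18 320] [411.74375  219.178125] [562.3 230.3   6. ] 5.591336484567224
 cell [374 218  24  18 324] [385.52160494 226.03703704] [568.5 153.1   6. ] 5.613322122380167
 cell [414 232  23  18 311] [424.6977492  240.48231511] [640.3 234.    6. ] 5.51836672333943
 cell [393 239  19  18 261] [401.33716475 247.781609
[... 960 characters left out ...]
25, -403.8126220703125), 30.89335823059082)
 cell [187 150  21  20 324] [197.2962963  159.95987654] [649.7 159.    6. ] 4.691022784069677
 cell [165 152  17  20 286] [172.24825175 161.41258741] [644.4 235.6   6. ] 4.396926183722436
 cell [188 176  21  20 341] [198.05278592 185.48387097] [570.6 153.6   6. ] 4.696974037124028
 cell [163 178  20  20 318] [172.1509434  187.43710692] [563.8 232.2   6. ] 4.513577151533999
 bar [223 137  15  28 182] [[620.0, 26.0, 80.0], [658.0, 35.0, 100.0], [695.0, 67.0, 104.0]]
 bar [128 144   8  53 340] [[530.0, 327.0, 61.0], [600.0, 334.0, 76.0], [676.0, 340.0, 91.0]]
 bar [115 173  10  26 102] [[519.0, 345.0, 80.0], [559.0, 366.0, 86.0], [590.0, 375.0, 90.0]]
```

Request:
send_rows([
  {"jaw": 1,"slide": [0.012,-0.035,0],"yaw": -0.086},
  {"jaw": 1,"slide": [0.012,-0.035,0],"yaw": -0.086},
  {"jaw": 1,"slide": [0.012,-0.035,0],"yaw": -0.086},
  {"jaw": 1,"slide": [0.012,-0.035,0],"yaw": -0.086},
  {"jaw": 1,"slide": [0.012,-0.035,0],"yaw": -0.086},
  {"jaw": 1,"slide": [0.012,-0.035,0],"yaw": -0.086},
  {"jaw": 1,"slide": [0.012,-0.035,0],"yaw": -0.086},
  {"jaw": 1,"slide": [0.012,-0.035,0],"yaw": -0.086},
  {"jaw": 1,"slide": [0.012,-0.035,0],"yaw": -0.086},
  {"jaw": 1,"slide": [0.012,-0.035,0],"yaw": -0.086},
  {"jaw": 1,"slide": [0.012,-0.035,0],"yaw": -0.086},
  {"jaw": 1,"slide": [0.012,-0.035,0],"yaw": -0.086},
], grip_force=40)

```text
time_s: 1.3
ee_pos: [404.7, 91.0, 205.2]
ee_rot: [0.684, 0.73, -0.0, -0.0]
wrist_force: [0.4, -0.3, 1.1]
gripper_width: 93.7
finger_force: 0.0
```

```bash
cat >> h.py <<'E'
def look():
    out={}
    for n in C:
        p,d=camera(n);out[n]=(p,cloud(n,d))
    return out
def stems(L):
    for n,(p,X) in L.items():
        hsv=cv2.cvtColor(p,cv2.COLOR_RGB2HSV)
        m=(hsv[...,0]>8)&(hsv[...,0]<25)&(hsv[...,1]>100)&(hsv[...,2]>80)&(X[...,2]>50)&(X[...,2]<68)&(X[...,0]<800)
        k,l,st,ce=cv2.connectedComponentsWithStats(m.astype(np.uint8))
        for i in range(1,k):
            if st[i,4]>12: q=X[l==i];print(n,"stem",st[i,4],((q.min(0)+q.max(0))/2).round(1),np.median(q[:,2]).round(1))
E
python3 - <<'E'
from h import *
L=look();stems(L)
for n in L: cv2.imwrite(f"pics/{n}1.png",L[n][0][:,:,::-1])
a=L["scene"][0][:200,300:560];b=L["top"][0][200:420,:240]
cv2.imwrite("pics/ab1.png",np.hstack([cv2.resize(a,(440,338)),cv2.resize(b,(369,338))])[:,:800,::-1])
E
```

```text
scene stem 651 [  50.3 -703.9   54.5] 52.2
scene stem 40 [ 472.  -121.9   56.5] 56.2
scene stem 56 [ 439.7 -404.1   55.8] 55.9
top stem 24 [ 667.6 -356.3   59.7] 63.4
top stem 52 [ 468.9 -121.7   56.2] 55.2
top stem 49 [ 439.3 -402.1   55.2] 54.3
top stem 28 [ 115.7 -717.    51.5] 50.7
top stem 19 [ 108.7 -680.2   51.6] 51.0
top stem 57 [  86.7 -724.    52.5] 51.5
top stem 38 [  88.4 -671.9   52.3] 51.4
top stem 40 [  63.3 -660.5   52.3] 51.2
top stem 27 [  58.7 -700.6   51.7] 50.9
top stem 21 [  49.5 -722.1   51.9] 50.8
top stem 19 [  43.6 -669.    51.3] 50.5
top stem 50 [  22.9 -669.1   52.1] 51.4
top stem 65 [  27.6 -724.9   52. ] 51.4
top stem 50 [   1.6 -729.7   51.8] 51.3
```

View pics/ab1.png

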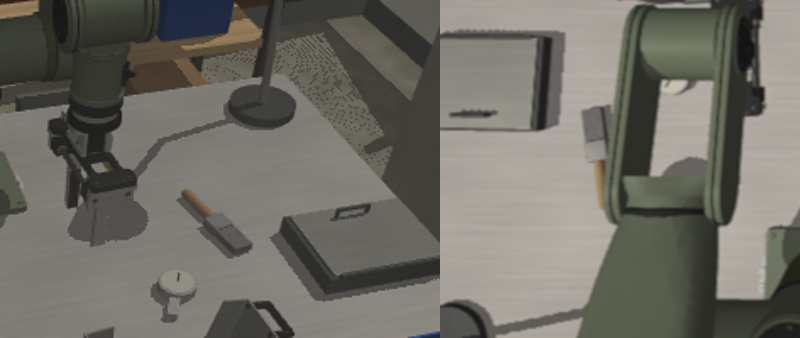

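Only two blanks are present; the area the arm hid before holds just the lamp base, trowel and gauge.

Request:
send_rows([
  {"jaw": 1,"slide": [0.0093,-0.0305,0]},
  {"jaw": 1,"slide": [0.0093,-0.0305,0]},
  {"jaw": 1,"slide": [0.0093,-0.0305,0]},
  {"jaw": 1,"slide": [0.0093,-0.0305,0]},
  {"jaw": 1,"slide": [0.0093,-0.0305,0]},
  {"jaw": 1,"slide": [0.0093,-0.0305,0]},
  {"jaw": 1,"slide": [0.0093,-0.0305,0]},
  {"jaw": 0.3,"slide": [0,0,-0.035]},
  {"jaw": 0.3,"slide": [0,0,-0.035]},
  {"jaw": 0.3,"slide": [0,0,-0.035]},
  {"jaw": 0.3,"slide": [0,0,-0.025]},
  {"jaw": 0.3},
])

```text
invalid input
```

Request:
send_rows([
  {"jaw": 1,"slide": [0.0093,-0.0305,0],"yaw": 0},
  {"jaw": 1,"slide": [0.0093,-0.0305,0],"yaw": 0},
  {"jaw": 1,"slide": [0.0093,-0.0305,0],"yaw": 0},
  {"jaw": 1,"slide": [0.0093,-0.0305,0],"yaw": 0},
  {"jaw": 1,"slide": [0.0093,-0.0305,0],"yaw": 0},
  {"jaw": 1,"slide": [0.0093,-0.0305,0],"yaw": 0},
  {"jaw": 1,"slide": [0.0093,-0.0305,0],"yaw": 0},
  {"jaw": 0.3,"slide": [0,0,-0.035],"yaw": 0},
  {"jaw": 0.3,"slide": [0,0,-0.035],"yaw": 0},
  {"jaw": 0.3,"slide": [0,0,-0.035],"yaw": 0},
  {"jaw": 0.3,"slide": [0,0,-0.025],"yaw": 0},
  {"jaw": 0.3,"slide": [0,0,0],"yaw": 0},
])

```text
time_s: 2.6
ee_pos: [466.1, -118.4, 71.3]
ee_rot: [0.682, 0.731, -0.001, -0.005]
wrist_force: [0.0, -0.4, 0.7]
gripper_width: 61.6
finger_force: 0.0
```

Request:
send_rows([
  {"jaw": 0.3,"slide": [0,0,-0.025],"yaw": 0},
  {"jaw": 0.3,"slide": [0,0,-0.022],"yaw": 0},
  {"jaw": 0.3,"slide": [0,0,0],"yaw": 0},
  {"jaw": 0.3,"slide": [0,0,0],"yaw": 0},
])

```text
time_s: 3.0
ee_pos: [470.7, -120.9, 29.5]
ee_rot: [0.682, 0.731, 0.0, 0.0]
wrist_force: [0.1, -0.4, 1.0]
gripper_width: 61.4
finger_force: 0.0
```

Request:
send_rows([
  {"jaw": 0.3,"slide": [0,-0.001,-0.005],"yaw": 0},
  {"jaw": -1,"slide": [0,0,0],"yaw": 0},
  {"jaw": -1,"slide": [0,0,0],"yaw": 0},
  {"jaw": -1,"slide": [0,0,0],"yaw": 0},
  {"jaw": -1,"slide": [0,0,0],"yaw": 0},
  {"jaw": -1,"slide": [0,0,0],"yaw": 0},
  {"jaw": -1,"slide": [0,0,0],"yaw": 0},
  {"jaw": -1,"slide": [0,0,0.02],"yaw": 0},
  {"jaw": -1,"slide": [0,0,0.03],"yaw": 0},
  {"jaw": -1,"slide": [0,0,0.035],"yaw": 0},
  {"jaw": -1,"slide": [0,0,0.035],"yaw": 0},
  {"jaw": -1,"slide": [0,0,0.035],"yaw": 0},
])

```text
time_s: 4.2
ee_pos: [469.0, -121.6, 178.8]
ee_rot: [0.683, 0.731, -0.0, -0.001]
wrist_force: [-0.2, 0.3, -4.0]
gripper_width: 23.1
finger_force: 40.0
```

Request:
send_rows([
  {"jaw": -1,"slide": [0.0086,0.0321,0],"yaw": 0},
  {"jaw": -1,"slide": [0.0086,0.0321,0],"yaw": 0},
  {"jaw": -1,"slide": [0.0086,0.0321,0],"yaw": 0},
  {"jaw": -1,"slide": [0.0086,0.0321,0],"yaw": 0},
  {"jaw": -1,"slide": [0.0086,0.0321,0],"yaw": 0},
  {"jaw": -1,"slide": [0.0086,0.0321,0],"yaw": 0},
  {"jaw": -1,"slide": [0.0086,0.0321,0],"yaw": 0},
  {"jaw": -1,"slide": [0.0086,0.0321,0],"yaw": 0},
  {"jaw": -1,"slide": [0.0086,0.0321,0],"yaw": 0},
  {"jaw": -1,"slide": [0.0086,0.0321,0],"yaw": 0},
  {"jaw": -1,"slide": [0.0086,0.0321,0],"yaw": 0},
  {"jaw": -1,"slide": [0,0,0],"yaw": 0},
])

```text
time_s: 5.4
ee_pos: [564.2, 234.8, 177.1]
ee_rot: [0.681, 0.732, 0.0, -0.001]
wrist_force: [-0.3, -0.1, -2.2]
gripper_width: 23.5
finger_force: 40.0
```

Run:
```python
from h import *
s=sense();print(s['ee_pos'],s['gripper_width'],s['wrist_force'])
p,d=camera("scene");X=cloud("scene",d)
e=s['ee_pos'];m=(np.hypot(X[...,0]-e[0],X[...,1]-e[1])<45)&(X[...,2]>135)&(X[...,2]<182);q=X[m]
print(len(q),q.min(0),q.max(0))
u,v=proj("scene",e).astype(int);cv2.imwrite("pics/hold.png",cv2.resize(p[max(0,v-80):v+80,u-100:u+100,::-1],None,fx=3,fy=3))
```

```text
[564.18170995 234.77496952 177.07094649] 23.52794286341307 [-0.25786153 -0.08134084 -2.22053444]
338 [534.81108034 201.91259246 152.7896903 ] [595.69256482 264.81077181 181.99265394]
```

View pics/hold.png

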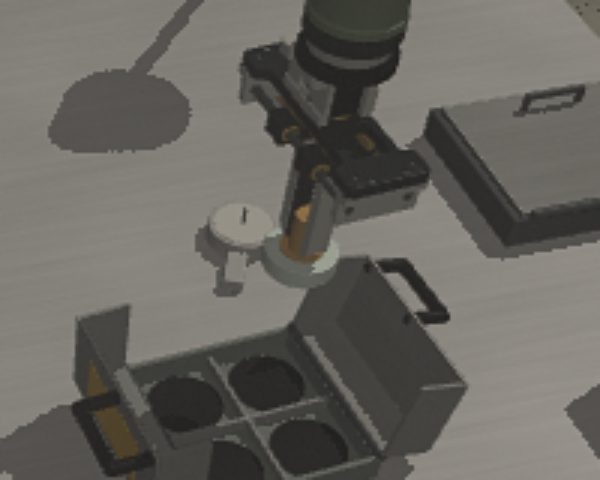

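The blank hangs level at about (300,265), above the near-left cell, with the leaves clear.

Request:
send_rows([
  {"jaw": -1,"slide": [-0.001,-0.001,-0.03],"yaw": 0},
  {"jaw": -1,"slide": [0,0,-0.03],"yaw": 0},
  {"jaw": -1,"slide": [0,0,-0.03],"yaw": 0},
  {"jaw": -1,"slide": [0,0,-0.025],"yaw": 0},
  {"jaw": -1,"slide": [0,0,0],"yaw": 0},
  {"jaw": -1,"slide": [0,0,0],"yaw": 0},
])

```text
time_s: 6.05
ee_pos: [562.9, 229.0, 63.0]
ee_rot: [0.683, 0.73, -0.001, -0.0]
wrist_force: [0.0, -0.2, -2.9]
gripper_width: 23.5
finger_force: 40.0
```

Request:
send_rows([
  {"jaw": -1,"slide": [0,0.001,-0.015],"yaw": 0},
  {"jaw": -1,"slide": [0,0,-0.01],"yaw": 0},
  {"jaw": -1,"slide": [0,0,-0.006],"yaw": 0},
  {"jaw": -1,"slide": [0,0,0],"yaw": 0},
  {"jaw": -1,"slide": [0,0,0],"yaw": 0},
])

```text
time_s: 6.55
ee_pos: [563.5, 231.1, 32.4]
ee_rot: [0.683, 0.731, -0.0, -0.0]
wrist_force: [0.1, 0.1, -2.9]
gripper_width: 23.4
finger_force: 40.0
```

Lower the last 3 mm or so, release and lift.

Request:
send_rows([
  {"jaw": -1,"slide": [0,0,-0.0025],"yaw": 0},
  {"jaw": -1,"slide": [0,0,0],"yaw": 0},
  {"jaw": -0.15,"slide": [0,0,0],"yaw": 0},
  {"jaw": -0.15,"slide": [0,0,0],"yaw": 0},
  {"jaw": -0.15,"slide": [0,0,0],"yaw": 0},
  {"jaw": -0.15,"slide": [0,0,0],"yaw": 0},
  {"jaw": -0.15,"slide": [0,0,0.02],"yaw": 0},
  {"jaw": -0.15,"slide": [0,0,0.03],"yaw": 0},
  {"jaw": -0.15,"slide": [0,0,0.035],"yaw": 0},
  {"jaw": -0.15,"slide": [0,0,0.035],"yaw": 0},
  {"jaw": -0.15,"slide": [0,0,0.035],"yaw": 0},
  {"jaw": -0.15,"slide": [0,0,0],"yaw": 0},
])

```text
time_s: 7.75
ee_pos: [567.8, 232.2, 192.1]
ee_rot: [0.683, 0.731, 0.005, 0.003]
wrist_force: [0.8, -0.4, 0.6]
gripper_width: 39.9
finger_force: 0.0
```

Request:
send_rows([
  {"jaw": 0.3,"slide": [-0.009,-0.0425,0],"yaw": 0},
  {"jaw": 0.3,"slide": [-0.009,-0.0425,0],"yaw": 0},
  {"jaw": 0.3,"slide": [-0.009,-0.0425,0],"yaw": 0},
  {"jaw": 0.3,"slide": [-0.009,-0.0425,0],"yaw": 0},
  {"jaw": 0.3,"slide": [-0.009,-0.0425,0],"yaw": 0},
  {"jaw": 0.3,"slide": [-0.009,-0.0425,0],"yaw": 0},
  {"jaw": 0.3,"slide": [-0.009,-0.0425,0],"yaw": 0},
  {"jaw": 0.3,"slide": [-0.009,-0.0425,0],"yaw": 0},
  {"jaw": 0.3,"slide": [-0.009,-0.0425,0],"yaw": 0},
  {"jaw": 0.3,"slide": [-0.009,-0.0425,0],"yaw": 0},
  {"jaw": 0.3,"slide": [-0.009,-0.0425,0],"yaw": 0},
  {"jaw": 0.3,"slide": [-0.009,-0.0425,0],"yaw": 0},
])

```text
time_s: 8.95
ee_pos: [454.5, -280.3, 184.0]
ee_rot: [0.683, 0.731, 0.0, -0.001]
wrist_force: [-0.1, -0.5, -0.2]
gripper_width: 61.0
finger_force: 0.0
```

Run:
```python
from h import *
print(sense()['ee_pos']);stems({k:v for k,v in look().items()})
```

```text
[ 454.45104326 -280.26526778  183.97307763]
scene stem 649 [  50.5 -700.5   54.5] 52.1
scene stem 51 [562.6 229.2  58.6] 61.1
scene stem 53 [ 440.6 -404.4   56. ] 56.7
top stem 17 [ 658.3 -357.1   62. ] 63.7
top stem 48 [562.7 229.7  59. ] 59.8
top stem 14 [ 127.4 -715.8   51.9] 51.1
top stem 24 [ 110.5 -717.    52.2] 51.2
top stem 30 [  91.2 -664.5   52.5] 51.0
top stem 19 [  94.3 -683.2   51.7] 50.9
top stem 43 [  77.3 -702.4   52.4] 51.2
top stem 122 [  52.2 -698.3   53.1] 51.0
top stem 68 [  26.1 -676.1   52.7] 51.0
top stem 14 [  31.2 -701.8   51.8] 51.0
top stem 15 [  30.9 -725.1   51.9] 51.3
top stem 13 [  28.3 -748.    54. ] 50.6
top stem 13 [  19.8 -717.7   51.7] 50.9
top stem 33 [   7.6 -737.2   52.7] 51.5
top stem 18 [  -8.1 -692.    52.1] 50.9
top stem 14 [  -2.5 -712.1   51.9] 51.0
top stem 13 [ -19.1 -681.9   53.1] 50.6
```

Request:
send_rows([
  {"jaw": 0.3,"slide": [-0.0036,-0.031,0],"yaw": 0},
  {"jaw": 0.3,"slide": [-0.0036,-0.031,0],"yaw": 0},
  {"jaw": 0.3,"slide": [-0.0036,-0.031,0],"yaw": 0},
  {"jaw": 0.3,"slide": [-0.0036,-0.031,0],"yaw": 0},
  {"jaw": 0.3,"slide": [0,0,-0.03],"yaw": 0},
  {"jaw": 0.3,"slide": [0,0,-0.03],"yaw": 0},
  {"jaw": 0.3,"slide": [0,0,-0.03],"yaw": 0},
  {"jaw": 0.3,"slide": [0,0,-0.03],"yaw": 0},
  {"jaw": 0.3,"slide": [0,0,0],"yaw": 0},
  {"jaw": 0.3,"slide": [0,0,0],"yaw": 0},
])

```text
time_s: 10.05
ee_pos: [441.0, -401.7, 64.3]
ee_rot: [0.682, 0.731, 0.0, -0.001]
wrist_force: [1.1, -0.4, 0.6]
gripper_width: 61.2
finger_force: 0.0
```

Request:
send_rows([
  {"jaw": 0.3,"slide": [-0.001,-0.002,-0.02],"yaw": 0},
  {"jaw": 0.3,"slide": [0,0,-0.018],"yaw": 0},
  {"jaw": 0.3,"slide": [0,0,0],"yaw": 0},
  {"jaw": -1,"slide": [0,0,0],"yaw": 0},
  {"jaw": -1,"slide": [0,0,0],"yaw": 0},
  {"jaw": -1,"slide": [0,0,0],"yaw": 0},
  {"jaw": -1,"slide": [0,0,0],"yaw": 0},
  {"jaw": -1,"slide": [0,0,0],"yaw": 0},
  {"jaw": -1,"slide": [0,0,0],"yaw": 0},
  {"jaw": -1,"slide": [0,0,0.02],"yaw": 0},
  {"jaw": -1,"slide": [0,0,0.035],"yaw": 0},
  {"jaw": -1,"slide": [0,0,0.035],"yaw": 0},
])

```text
time_s: 11.25
ee_pos: [439.2, -403.5, 115.9]
ee_rot: [0.683, 0.731, 0.001, -0.002]
wrist_force: [1.1, -1.5, -2.9]
gripper_width: 23.7
finger_force: 40.0
```

Request:
send_rows([
  {"jaw": -1,"slide": [0.0068,0.029,0.006],"yaw": 0},
  {"jaw": -1,"slide": [0.0068,0.029,0.006],"yaw": 0},
  {"jaw": -1,"slide": [0.0068,0.029,0.006],"yaw": 0},
  {"jaw": -1,"slide": [0.0068,0.029,0.006],"yaw": 0},
  {"jaw": -1,"slide": [0.0068,0.029,0.006],"yaw": 0},
  {"jaw": -1,"slide": [0.0068,0.029,0.006],"yaw": 0},
  {"jaw": -1,"slide": [0.0068,0.029,0.006],"yaw": 0},
  {"jaw": -1,"slide": [0.0068,0.029,0.006],"yaw": 0},
  {"jaw": -1,"slide": [0.0068,0.029,0.006],"yaw": 0},
  {"jaw": -1,"slide": [0.0068,0.029,0.006],"yaw": 0},
  {"jaw": -1,"slide": [0.0068,0.029,0.006],"yaw": 0},
  {"jaw": -1,"slide": [0.0068,0.029,0.006],"yaw": 0},
])

```text
time_s: 12.45
ee_pos: [521.2, -55.3, 188.1]
ee_rot: [0.683, 0.731, -0.0, -0.001]
wrist_force: [0.5, 0.3, -2.8]
gripper_width: 23.9
finger_force: 4.0
```

Request:
send_rows([
  {"jaw": -1,"slide": [0.007,0.0297,0],"yaw": 0},
  {"jaw": -1,"slide": [0.007,0.0297,0],"yaw": 0},
  {"jaw": -1,"slide": [0.007,0.0297,0],"yaw": 0},
  {"jaw": -1,"slide": [0.007,0.0297,0],"yaw": 0},
  {"jaw": -1,"slide": [0.007,0.0297,0],"yaw": 0},
  {"jaw": -1,"slide": [0.007,0.0297,0],"yaw": 0},
  {"jaw": -1,"slide": [0.007,0.0297,0],"yaw": 0},
  {"jaw": -1,"slide": [0,0,0],"yaw": 0},
  {"jaw": -1,"slide": [0,0,0],"yaw": 0},
])

```text
time_s: 13.35
ee_pos: [569.9, 151.4, 187.7]
ee_rot: [0.682, 0.731, -0.001, -0.001]
wrist_force: [-0.1, -0.9, -3.4]
gripper_width: 23.2
finger_force: 40.0
```

Run:
```python
from h import *
s=sense();e=s['ee_pos'];print(e,s['gripper_width'])
p,d=camera("scene");X=cloud("scene",d)
m=(np.hypot(X[...,0]-e[0],X[...,1]-e[1])<45)&(X[...,2]>135)&(X[...,2]<e[2]+3);q=X[m];print(len(q),q.min(0),q.max(0))
```

```text
[569.90406602 151.44019201 187.72869962] 23.232523109975833
361 [539.10488889 119.79446869 158.28224826] [603.25131994 182.03943307 190.67746327]
```

The grip slackened for a moment and the blank slipped a few mm, but it is still held and level. Its underside is now 29 mm below the TCP.

Request:
send_rows([
  {"jaw": -1,"slide": [-0.001,0.002,-0.03],"yaw": 0},
  {"jaw": -1,"slide": [0,0,-0.03],"yaw": 0},
  {"jaw": -1,"slide": [0,0,-0.03],"yaw": 0},
  {"jaw": -1,"slide": [0,0,-0.03],"yaw": 0},
  {"jaw": -1,"slide": [0,0,-0.01],"yaw": 0},
  {"jaw": -1,"slide": [0,0,-0.01],"yaw": 0},
  {"jaw": -1,"slide": [0,0,-0.006],"yaw": 0},
  {"jaw": -1,"slide": [0,0,0],"yaw": 0},
  {"jaw": -1,"slide": [0,0,0],"yaw": 0},
])

```text
time_s: 14.3
ee_pos: [570.8, 153.0, 44.2]
ee_rot: [0.683, 0.731, 0.001, 0.001]
wrist_force: [-0.4, 0.3, -3.2]
gripper_width: 23.1
finger_force: 40.0
```

Request:
send_rows([
  {"jaw": -1,"slide": [0,0,-0.004],"yaw": 0},
  {"jaw": -1,"slide": [0,0,-0.003],"yaw": 0},
  {"jaw": -1,"slide": [0,0,-0.0015],"yaw": 0},
  {"jaw": -1,"slide": [0,0,0],"yaw": 0},
])

```text
time_s: 14.7
ee_pos: [569.4, 152.9, 34.2]
ee_rot: [0.683, 0.731, -0.0, -0.0]
wrist_force: [-0.2, 0.7, -2.7]
gripper_width: 23.0
finger_force: 40.0
```

Request:
send_rows([
  {"jaw": -1,"slide": [0,0,-0.001],"yaw": 0},
  {"jaw": -0.15,"slide": [0,0,0],"yaw": 0},
  {"jaw": -0.15,"slide": [0,0,0],"yaw": 0},
  {"jaw": -0.15,"slide": [0,0,0],"yaw": 0},
  {"jaw": -0.15,"slide": [0,0,0],"yaw": 0},
  {"jaw": -0.15,"slide": [0,0,0.02],"yaw": 0},
  {"jaw": -0.15,"slide": [0,0,0.03],"yaw": 0},
  {"jaw": -0.15,"slide": [0,0,0.035],"yaw": 0},
  {"jaw": -0.15,"slide": [0,0,0.035],"yaw": 0},
  {"jaw": -0.15,"slide": [0,0,0.035],"yaw": 0},
  {"jaw": -1,"slide": [0,0,0],"yaw": 0},
  {"jaw": -1,"slide": [0,0,0],"yaw": 0},
])

```text
time_s: 15.9
ee_pos: [570.4, 153.0, 189.5]
ee_rot: [0.683, 0.731, 0.001, 0.001]
wrist_force: [-0.2, -0.6, -0.2]
gripper_width: 27.0
finger_force: 0.0
```

Request:
send_rows([
  {"jaw": -1,"slide": [-0.001,0.035,0],"yaw": 0},
  {"jaw": -1,"slide": [-0.001,0.035,0],"yaw": 0},
  {"jaw": -1,"slide": [-0.001,0.035,0],"yaw": 0},
  {"jaw": -1,"slide": [-0.001,0.035,0],"yaw": 0},
  {"jaw": -1,"slide": [-0.001,0.035,0],"yaw": 0},
  {"jaw": -1,"slide": [-0.001,0.035,0],"yaw": 0},
  {"jaw": -1,"slide": [-0.001,0.035,0],"yaw": 0},
  {"jaw": -1,"slide": [-0.001,0.035,0],"yaw": 0},
  {"jaw": -1,"slide": [0,0,0],"yaw": 0},
  {"jaw": -1,"slide": [0,0,0],"yaw": 0},
])

```text
time_s: 16.9
ee_pos: [560.3, 432.6, 185.4]
ee_rot: [0.682, 0.731, -0.002, -0.0]
wrist_force: [0.2, 0.2, -0.5]
gripper_width: 0.4
finger_force: 0.0
```

Run:
```python
from h import *
print(sense()['ee_pos'])
L=look()
for n,(p,X) in L.items():
    hsv=cv2.cvtColor(p,cv2.COLOR_RGB2HSV)
    m=(hsv[...,0]>8)&(hsv[...,0]<25)&(hsv[...,1]>100)&(hsv[...,2]>80)&(X[...,2]>45)&(X[...,2]<90)&(abs(X[...,0]-600)<90)&(abs(X[...,1]-195)<80)
    k,l,st,ce=cv2.connectedComponentsWithStats(m.astype(np.uint8))
    for i in range(1,k):
        if st[i,4]>8:q=X[l==i];print(n,st[i,4],np.median(q,0))
a=L["top"][0][115:225,100:270];b=L["scene"][0][150:290,320:500]
cv2.imwrite("pics/well2.png",np.hstack([cv2.resize(a,(400,300)),cv2.resize(b,(400,300))])[:,:,::-1])
```

```text
[560.28816999 432.61643279 185.39005989]
scene 58 [568.0341512  230.40557799  59.81884399]
scene 59 [572.58043207 152.18411495  60.64607101]
top 52 [569.01972696 152.73987378  59.59589754]
top 48 [562.69056338 230.16867546  59.60341534]
```

View pics/well2.png

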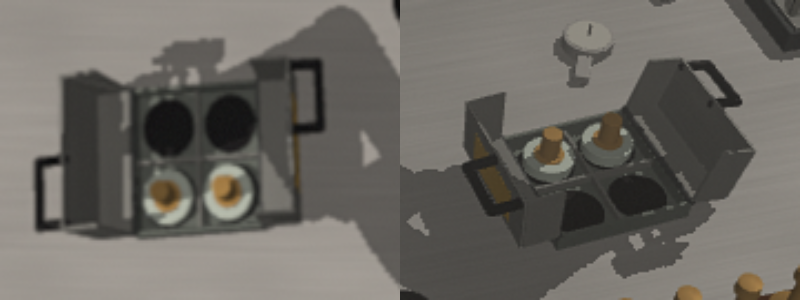

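Both blanks sit flat, stems up, in the two near cells (crop (165,190) and (230,190)). Next the left leaf: push its bar inward with the closed fingers.

Request:
send_rows([
  {"jaw": -1,"slide": [-0.001,0,-0.035],"yaw": 0},
  {"jaw": -1,"slide": [-0.001,0,-0.035],"yaw": 0},
  {"jaw": -1,"slide": [-0.001,0,-0.035],"yaw": 0},
  {"jaw": -1,"slide": [0,-0.01,-0.008],"yaw": 0},
  {"jaw": -1,"slide": [0,-0.015,0],"yaw": 0},
  {"jaw": -1,"slide": [0,-0.01,0],"yaw": 0},
  {"jaw": -1,"slide": [0,-0.01,0.003],"yaw": 0},
  {"jaw": -1,"slide": [0,-0.01,0.003],"yaw": 0},
  {"jaw": -1,"slide": [0,-0.01,0.003],"yaw": 0},
  {"jaw": -1,"slide": [0,-0.01,0.003],"yaw": 0},
])

```text
time_s: 18.0
ee_pos: [561.8, 373.2, 98.8]
ee_rot: [0.683, 0.73, 0.016, -0.007]
wrist_force: [-9.6, 31.7, 24.0]
gripper_width: 0.3
finger_force: 17.8
```

Request:
send_rows([
  {"jaw": -1,"slide": [0,0,0],"yaw": 0},
])

```text
time_s: 18.1
ee_pos: [561.9, 372.2, 100.2]
ee_rot: [0.683, 0.731, 0.015, -0.006]
wrist_force: [-8.5, 23.0, 20.5]
gripper_width: 0.2
finger_force: 13.5
```

Run:
```python
from h import *
s=sense();print(s['ee_pos'],s['wrist_force'],s['ee_rot'])
p,d=camera("scene");cv2.imwrite("pics/push.png",cv2.resize(p[110:270,360:560,::-1],None,fx=3,fy=3))
```

```text
[561.87150327 372.21581543 100.20984647] [-8.45903618 22.97733161 20.49731966] [ 0.68266932  0.7305454   0.0153478  -0.00551952]
```

View pics/push.png

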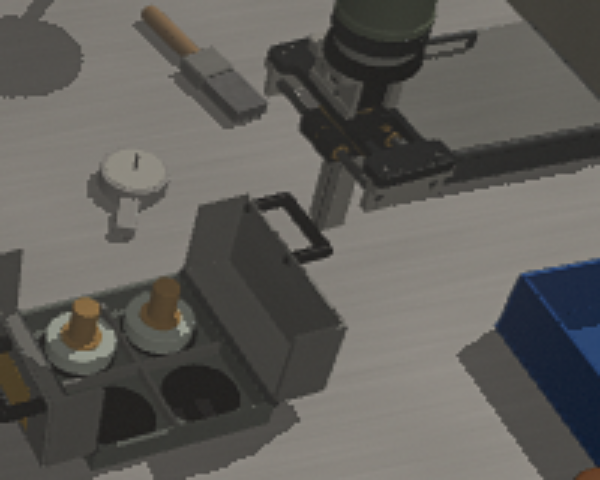

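The fingertips ride on the upper outer side of the bar (crop ≈(320,230)). Back off, go lower, then push.

Request:
send_rows([
  {"jaw": -1,"slide": [0,0.02,0.01],"yaw": 0},
  {"jaw": -1,"slide": [0,0.03,0],"yaw": 0},
  {"jaw": -1,"slide": [0,0,0],"yaw": 0},
  {"jaw": -1,"slide": [0,0,0],"yaw": 0},
])

```text
time_s: 18.55
ee_pos: [559.5, 408.1, 99.3]
ee_rot: [0.682, 0.731, 0.001, 0.001]
wrist_force: [-0.5, 0.1, -0.1]
gripper_width: 0.3
finger_force: 0.0
```

```bash
cat >> h.py <<'E'
def bars(L):
    for n,(p,X) in L.items():
        g=p.max(2);m=((g<60)&(abs(X[...,0]-600)<110)&(abs(X[...,1]-195)<230)&(X[...,2]>60)&(X[...,2]<150)).astype(np.uint8)
        k,l,st,ce=cv2.connectedComponentsWithStats(m)
        for i in range(1,k):
            if st[i,4]>15: q=X[l==i];print(n,"bar",st[i],np.percentile(q,[3,50,97],0).round().tolist())
E
python3 - <<'E'
from h import *
s=sense();print(s['ee_pos'],s['wrist_force'],s['ee_rot'])
bars(look())
E
```

```text
[559.4505275  408.05548113  99.25565973] [-0.52084934  0.05490014 -0.13824042] [6.82324152e-01 7.31048621e-01 1.08976870e-03 6.91191399e-04]
scene bar [439 174  34  47 661] [[522.0, 315.0, 62.0], [582.0, 323.0, 94.0], [655.0, 358.0, 107.0]]
scene bar [348 202  28  55 432] [[548.0, 24.0, 68.0], [652.0, 55.0, 99.0], [697.0, 68.0, 105.0]]
scene bar [453 223   5  13  17] [[677.0, 282.0, 63.0], [681.0, 283.0, 80.0], [684.0, 285.0, 103.0]]
top bar [208 137  13   5  54] [[693.0, 79.0, 61.0], [694.0, 98.0, 81.0], [696.0, 113.0, 104.0]]
top bar [223 136  15  29 190] [[620.0, 25.0, 83.0], [660.0, 36.0, 100.0], [695.0, 66.0, 105.0]]
top bar [117 141  34  57 502] [[522.0, 294.0, 63.0], [590.0, 323.0, 92.0], [679.0, 358.0, 106.0]]
top bar [ 97 178   7   8  35] [[551.0, 395.0, 108.0], [560.0, 397.0, 125.0], [566.0, 398.0, 145.0]]
top bar [210 184  18  12  51] [[532.0, 56.0, 63.0], [534.0, 67.0, 81.0], [561.0, 99.0, 103.0]]
top bar [135 197  18   4  35] [[516.0, 271.0, 60.0], [518.0, 288.0, 83.0], [520.0, 308.0, 99.0]]
```

The leaf did move: the bar is now at y≈353, z≈103. Continue the push from lower down.

Request:
send_rows([
  {"jaw": -1,"slide": [0,0,-0.015],"yaw": 0},
  {"jaw": -1,"slide": [0,-0.02,0],"yaw": 0},
  {"jaw": -1,"slide": [0,-0.015,0],"yaw": 0},
  {"jaw": -1,"slide": [0,-0.01,0.002],"yaw": 0},
  {"jaw": -1,"slide": [0,-0.01,0.002],"yaw": 0},
  {"jaw": -1,"slide": [0,-0.01,0.002],"yaw": 0},
  {"jaw": -1,"slide": [0,-0.01,0.002],"yaw": 0},
  {"jaw": -1,"slide": [0,-0.01,0.002],"yaw": 0},
  {"jaw": -1,"slide": [0,-0.01,0.002],"yaw": 0},
  {"jaw": -1,"slide": [0,-0.01,0],"yaw": 0},
  {"jaw": -1,"slide": [0,-0.01,0],"yaw": 0},
  {"jaw": -1,"slide": [0,-0.01,0],"yaw": 0},
])

```text
time_s: 19.85
ee_pos: [558.5, 281.4, 93.6]
ee_rot: [0.683, 0.731, -0.001, -0.0]
wrist_force: [2.1, 1.5, -0.8]
gripper_width: 0.4
finger_force: 1.0
```

Request:
send_rows([
  {"jaw": -1,"slide": [0,-0.01,0],"yaw": 0},
  {"jaw": -1,"slide": [0,-0.01,0],"yaw": 0},
  {"jaw": -1,"slide": [0,-0.01,0],"yaw": 0},
  {"jaw": -1,"slide": [0,-0.01,0],"yaw": 0},
  {"jaw": -1,"slide": [0,-0.008,0],"yaw": 0},
  {"jaw": -1,"slide": [0,-0.006,0],"yaw": 0},
  {"jaw": -1,"slide": [0,-0.005,0],"yaw": 0},
  {"jaw": -1,"slide": [0,-0.003,0],"yaw": 0},
])

```text
time_s: 20.65
ee_pos: [558.4, 220.9, 94.2]
ee_rot: [0.683, 0.731, 0.0, -0.0]
wrist_force: [0.9, 4.5, -3.3]
gripper_width: 0.7
finger_force: 2.2
```

Run:
```python
from h import *
s=sense();print(s['ee_pos'],s['wrist_force']);bars(look())
```

```text
[558.41695985 220.93189384  94.20055809] [ 0.88100813  4.48517953 -3.28039512]
scene bar [399 184  19  31 194] [[532.0, 195.0, 79.0], [573.0, 201.0, 112.0], [606.0, 209.0, 119.0]]
scene bar [348 211  28  46 366] [[594.0, 24.0, 68.0], [662.0, 46.0, 100.0], [697.0, 68.0, 105.0]]
top bar [223 137  15  28 168] [[619.0, 25.0, 95.0], [651.0, 35.0, 100.0], [694.0, 63.0, 104.0]]
top bar [209 139  11   3  21] [[692.0, 85.0, 61.0], [694.0, 100.0, 69.0], [696.0, 111.0, 86.0]]
top bar [169 168  11  28 119] [[529.0, 195.0, 85.0], [563.0, 202.0, 113.0], [600.0, 209.0, 118.0]]
```

Request:
send_rows([
  {"jaw": -1,"slide": [0,-0.003,0],"yaw": 0},
  {"jaw": -1,"slide": [0,-0.003,0],"yaw": 0},
  {"jaw": -1,"slide": [0,-0.002,0],"yaw": 0},
  {"jaw": -1,"slide": [0,-0.001,0],"yaw": 0},
  {"jaw": -1,"slide": [0,0,0],"yaw": 0},
])

```text
time_s: 21.25
ee_pos: [558.6, 217.2, 94.5]
ee_rot: [0.683, 0.731, 0.004, -0.003]
wrist_force: [0.5, 15.7, -5.7]
gripper_width: 0.4
finger_force: 7.9
```

Request:
send_rows([
  {"jaw": -1,"slide": [0,-0.003,0],"yaw": 0},
  {"jaw": -1,"slide": [0,-0.001,0],"yaw": 0},
  {"jaw": -1,"slide": [0,0,0],"yaw": 0},
])

```text
time_s: 21.55
ee_pos: [558.6, 217.1, 94.5]
ee_rot: [0.683, 0.731, 0.007, -0.005]
wrist_force: [0.9, 24.6, -7.8]
gripper_width: 0.2
finger_force: 12.3
```

Request:
send_rows([
  {"jaw": -1,"slide": [0,0.02,0],"yaw": 0},
  {"jaw": -1,"slide": [0,0.02,0.03],"yaw": 0},
  {"jaw": -1,"slide": [0,0,0.035],"yaw": 0},
  {"jaw": -1,"slide": [0,0,0.035],"yaw": 0},
  {"jaw": -1,"slide": [0.01,-0.03,0],"yaw": 0},
  {"jaw": -1,"slide": [0.012,-0.035,0],"yaw": 0},
  {"jaw": -1,"slide": [0.012,-0.035,0],"yaw": 0},
  {"jaw": -1,"slide": [0.012,-0.035,0],"yaw": 0},
  {"jaw": -1,"slide": [0.012,-0.035,0],"yaw": 0},
  {"jaw": -1,"slide": [0.012,-0.035,0],"yaw": 0},
  {"jaw": -1,"slide": [0.012,-0.035,0],"yaw": 0},
  {"jaw": -1,"slide": [0.012,-0.035,0],"yaw": 0},
])

```text
time_s: 22.75
ee_pos: [653.3, -30.1, 195.5]
ee_rot: [0.683, 0.731, -0.001, 0.001]
wrist_force: [1.2, -0.1, 0.3]
gripper_width: 0.5
finger_force: 0.0
```

Run:
```python
from h import *
s=sense();print(s['ee_pos'],s['wrist_force']);L=look();bars(L)
for n,(p,X) in L.items():
    m=(abs(X[...,0]-600)<60)&(X[...,1]>225)&(X[...,1]<265)&(X[...,2]>55);q=X[m];A=np.c_[q[:,:2],np.ones(len(q))];print(n,np.linalg.lstsq(A,q[:,2],rcond=None)[0],np.median(q[:,2]))
```

```text
[653.26626739 -30.10767712 195.51715723] [ 1.20730316 -0.07367819  0.32866379]
scene bar [398 185  19  31 181] [[530.0, 192.0, 74.0], [572.0, 199.0, 109.0], [606.0, 205.0, 116.0]]
scene bar [348 207  28  50 383] [[553.0, 25.0, 65.0], [655.0, 52.0, 100.0], [697.0, 68.0, 105.0]]
top bar [223 137  15  19  99] [[646.0, 26.0, 79.0], [683.0, 35.0, 100.0], [695.0, 67.0, 104.0]]
top bar [172 168   6  27  91] [[531.0, 195.0, 89.0], [568.0, 199.0, 111.0], [601.0, 204.0, 115.0]]
scene [-3.44275144e-03  1.09323531e-02  7.30931446e+01] 73.69489903237297
top [ 5.02111352e-03 -1.96755947e-02  7.42756753e+01] 72.32972527161492
```

The left leaf is closed: its plate is flat to about 0.01–0.02 slope. Now the right leaf.

Request:
send_rows([
  {"jaw": -1,"slide": [0,0,-0.035],"yaw": 0},
  {"jaw": -1,"slide": [0,0,-0.035],"yaw": 0},
  {"jaw": -1,"slide": [0,0,-0.035],"yaw": 0},
  {"jaw": -1,"slide": [0,0,-0.01],"yaw": 0},
  {"jaw": -1,"slide": [0,0,0],"yaw": 0},
  {"jaw": -1,"slide": [0,0,0],"yaw": 0},
])

```text
time_s: 23.45
ee_pos: [654.1, -27.2, 81.5]
ee_rot: [0.682, 0.731, 0.001, 0.001]
wrist_force: [0.4, 0.5, 0.4]
gripper_width: 0.6
finger_force: 0.0
```

Request:
send_rows([
  {"jaw": -1,"slide": [0,0.015,0],"yaw": 0},
  {"jaw": -1,"slide": [0,0.012,0],"yaw": 0},
  {"jaw": -1,"slide": [0,0.01,0],"yaw": 0},
  {"jaw": -1,"slide": [0,0.01,0.002],"yaw": 0},
  {"jaw": -1,"slide": [0,0.01,0.002],"yaw": 0},
  {"jaw": -1,"slide": [0,0.01,0.002],"yaw": 0},
  {"jaw": -1,"slide": [0,0.01,0.002],"yaw": 0},
  {"jaw": -1,"slide": [0,0.01,0.002],"yaw": 0},
  {"jaw": -1,"slide": [0,0.01,0.002],"yaw": 0},
  {"jaw": -1,"slide": [0,0.01,0],"yaw": 0},
  {"jaw": -1,"slide": [0,0.01,0],"yaw": 0},
  {"jaw": -1,"slide": [0,0.01,0],"yaw": 0},
])

```text
time_s: 24.65
ee_pos: [652.0, 101.3, 90.8]
ee_rot: [0.682, 0.731, -0.0, -0.001]
wrist_force: [0.1, -2.2, 2.5]
gripper_width: 0.3
finger_force: 1.1
```

Request:
send_rows([
  {"jaw": -1,"slide": [0,0.01,0],"yaw": 0},
  {"jaw": -1,"slide": [0,0.01,0],"yaw": 0},
  {"jaw": -1,"slide": [0,0.01,0],"yaw": 0},
  {"jaw": -1,"slide": [0,0.01,0],"yaw": 0},
  {"jaw": -1,"slide": [-0.001,0.01,0],"yaw": 0},
  {"jaw": -1,"slide": [-0.001,0.008,0],"yaw": 0},
  {"jaw": -1,"slide": [-0.001,0.006,0],"yaw": 0},
  {"jaw": -1,"slide": [0,0,0],"yaw": 0},
])

```text
time_s: 25.45
ee_pos: [649.5, 165.2, 91.4]
ee_rot: [0.682, 0.731, 0.0, -0.0]
wrist_force: [-0.4, 0.7, -0.1]
gripper_width: 0.5
finger_force: 0.0
```

Request:
send_rows([
  {"jaw": -1,"slide": [0,0.004,0],"yaw": 0},
  {"jaw": -1,"slide": [0,0.004,0],"yaw": 0},
  {"jaw": -1,"slide": [0,0.003,0],"yaw": 0},
  {"jaw": -1,"slide": [0,0.001,0],"yaw": 0},
  {"jaw": -1,"slide": [0,0,0],"yaw": 0},
])

```text
time_s: 25.95
ee_pos: [649.4, 175.3, 90.9]
ee_rot: [0.683, 0.731, -0.001, 0.0]
wrist_force: [0.3, -4.7, -4.3]
gripper_width: 0.3
finger_force: 2.5
```

Request:
send_rows([
  {"jaw": -1,"slide": [0,0.003,0],"yaw": 0},
  {"jaw": -1,"slide": [0,0.003,0],"yaw": 0},
  {"jaw": -1,"slide": [0,0.001,0],"yaw": 0},
  {"jaw": -1,"slide": [0,0,0],"yaw": 0},
])

```text
time_s: 26.35
ee_pos: [649.3, 175.5, 90.9]
ee_rot: [0.683, 0.73, -0.005, 0.003]
wrist_force: [-1.3, -19.1, -1.8]
gripper_width: 0.2
finger_force: 9.4
```

Request:
send_rows([
  {"jaw": -1,"slide": [0,0.001,0],"yaw": 0},
  {"jaw": -1,"slide": [0,-0.02,0],"yaw": 0},
  {"jaw": -1,"slide": [0,-0.02,0.03],"yaw": 0},
  {"jaw": -1,"slide": [0,0,0.035],"yaw": 0},
  {"jaw": -1,"slide": [0,0,0.035],"yaw": 0},
  {"jaw": -1,"slide": [-0.02,-0.04,0],"yaw": 0},
  {"jaw": -1,"slide": [-0.02,-0.04,0],"yaw": 0},
  {"jaw": -1,"slide": [-0.02,-0.04,0],"yaw": 0},
  {"jaw": -1,"slide": [-0.02,-0.04,0],"yaw": 0},
  {"jaw": -1,"slide": [-0.02,-0.04,0],"yaw": 0},
  {"jaw": -1,"slide": [-0.02,-0.04,0],"yaw": 0},
  {"jaw": -1,"slide": [0,0,0],"yaw": 0},
])

```text
time_s: 27.55
ee_pos: [529.1, -99.3, 192.9]
ee_rot: [0.685, 0.729, 0.001, 0.001]
wrist_force: [0.5, 1.2, 0.1]
gripper_width: 0.8
finger_force: 0.0
```

Run:
```python
from h import *
s=sense();print(s['ee_pos'],s['wrist_force']);L=look();bars(L)
for n,(p,X) in L.items():
  for a,b in((225,265),(130,165)):
    m=(abs(X[...,0]-590)<60)&(X[...,1]>a)&(X[...,1]<b)&(X[...,2]>55)&(X[...,2]<82);q=X[m];A=np.c_[q[:,:2],np.ones(len(q))];print(n,np.linalg.lstsq(A,q[:,2],rcond=None)[0],np.median(q[:,2]))
  hsv=cv2.cvtColor(p,cv2.COLOR_RGB2HSV)
  m=((hsv[...,0]<6)|(hsv[...,0]>172))&(hsv[...,1]>120)&(hsv[...,2]>60)&(np.hypot(X[...,0]-598,X[...,1]+246)<110)
  k,l,st,ce=cv2.connectedComponentsWithStats(m.astype(np.uint8))
  for i in range(1,k):
    if st[i,4]>5:q=X[l==i];print(n,"red",st[i],ce[i],np.median(q,0).round(1),plane(n,*ce[i],33).round(1))
  # white pointer
  r=np.hypot(X[...,0]-598,X[...,1]+246.5)
  m=(r<60)&(X[...,2]>36)&(p.min(2)>120)&(hsv[...,1]<60);q=X[m];print(n,"white",len(q),q.round(0)[:40:4].tolist() if len(q) else '')
a=L["top"][0][115:225,100:270];b=L["scene"][0][150:290,320:500]
c=L["top"][0][147:207,295:375];d=L["scene"][0][225:285,205:285]
R=lambda a:cv2.resize(a,(400,300),interpolation=cv2.INTER_CUBIC)
cv2.imwrite("pics/chk3.png",np.vstack([np.hstack([R(a),R(b)]),np.hstack([R(c),R(d)])])[:,:,::-1])
```

```text
[529.12736123 -99.33094158 192.90902263] [0.45754998 1.21625856 0.05790475]
scene bar [398 185  27  56 369] [[532.0, 181.0, 75.0], [616.0, 191.0, 109.0], [686.0, 204.0, 116.0]]
scene bar [374 217  20  35  79] [[583.0, 110.0, 60.0], [645.0, 114.0, 65.0], [691.0, 119.0, 73.0]]
top bar [177 140   7  29 103] [[609.0, 181.0, 79.0], [647.0, 187.0, 111.0], [681.0, 194.0, 114.0]]
top bar [172 168   8  28 102] [[529.0, 193.0, 82.0], [563.0, 199.0, 110.0], [601.0, 204.0, 114.0]]
scene [8.91951198e-03 1.22903154e-02 6.54075987e+01] 73.59970388804786
scene [ 4.98926970e-03 -9.64077878e-03  7.21292321e+01] 73.78792199794137
scene red [264 232   7  15  68] [267.57352941 239.05882353] [ 592.3 -171.8   73.2] [ 559.3 -166.6   33. ]
scene red [217 251   8   4  20] [220.5 252.5] [ 574.3 -290.6   33.3] [ 573.9 -290.7   33. ]
scene white 11 [[549.0, -218.0, 36.0], [548.0, -267.0, 37.0], [646.0, -214.0, 37.0]]
top [ 9.64732669e-03 -1.03748219e-04  6.64063706e+01] 72.03913045898948
top [9.73985410e-03 7.85015772e-04 6.64429672e+01] 72.1983156558799
top red [305 174   4   7  16] [306.75  177.375] [ 583.3 -172.6   85. ] [ 593.7 -174.4   33. ]
top red [343 182   6   4  12] [345.33333333 183.58333333] [ 576.5 -288.9   32.3] [ 576.2 -288.3   33. ]
top white 17 [[648.0, -256.0, 54.0], [641.0, -255.0, 60.0], [634.0, -255.0, 62.0], [606.0, -199.0, 36.0], [541.0, -251.0, 36.0]]
```

View pics/chk3.png

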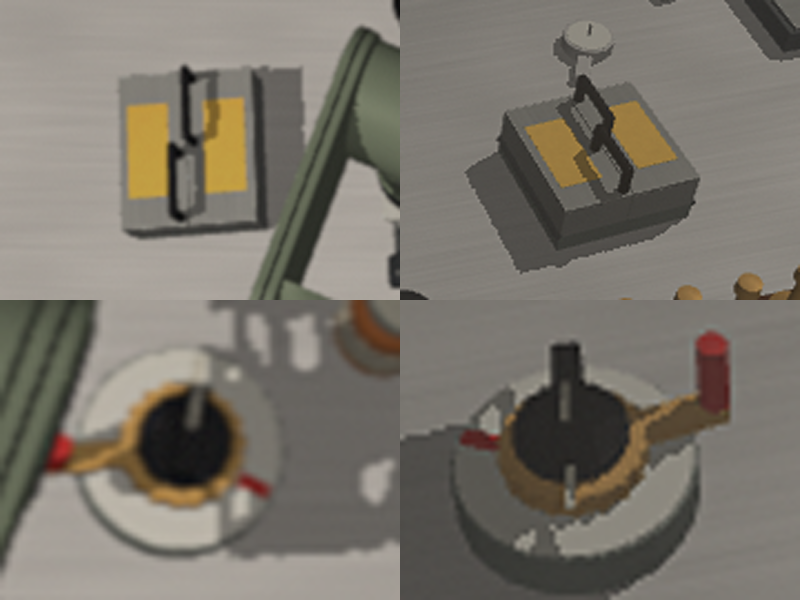

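Both leaves are closed and meet at the middle (bars at crop (190,105) and (180,180)). The pointer is at -10.8° and the mark at about -118°. Next the knob.

Request:
send_rows([
  {"jaw": -0.15,"slide": [0.007,-0.0147,0],"yaw": 0.132},
  {"jaw": -0.15,"slide": [0.007,-0.0147,0],"yaw": 0.132},
  {"jaw": -0.15,"slide": [0.007,-0.0147,0],"yaw": 0.132},
  {"jaw": -0.15,"slide": [0.007,-0.0147,0],"yaw": 0.132},
  {"jaw": -0.15,"slide": [0.007,-0.0147,0],"yaw": 0.132},
  {"jaw": -0.15,"slide": [0.007,-0.0147,0],"yaw": 0.132},
  {"jaw": -0.15,"slide": [0.007,-0.0147,0],"yaw": 0.132},
  {"jaw": -0.15,"slide": [0.007,-0.0147,0],"yaw": 0.132},
  {"jaw": -0.15,"slide": [0.007,-0.0147,0],"yaw": 0.132},
  {"jaw": -0.15,"slide": [0.006,-0.0147,0],"yaw": 0.132},
  {"jaw": -0.15,"slide": [0,0,-0.03],"yaw": 0},
  {"jaw": -0.15,"slide": [0,0,-0.03],"yaw": 0},
])

```text
time_s: 28.85
ee_pos: [602.1, -242.0, 132.7]
ee_rot: [0.09, 0.996, -0.0, 0.003]
wrist_force: [0.4, 0.0, -0.8]
gripper_width: 39.5
finger_force: 0.0
```

Request:
send_rows([
  {"jaw": -0.15,"slide": [0,0,0],"yaw": 0},
  {"jaw": -0.15,"slide": [0,0,0],"yaw": 0},
])

```text
time_s: 29.05
ee_pos: [599.6, -241.3, 131.3]
ee_rot: [0.09, 0.996, 0.001, -0.0]
wrist_force: [0.3, -0.6, 0.0]
gripper_width: 40.0
finger_force: 0.0
```

Request:
send_rows([
  {"jaw": -0.15,"slide": [-0.001,-0.005,-0.015],"yaw": 0},
  {"jaw": -0.15,"slide": [0,0,-0.02],"yaw": 0},
  {"jaw": -0.15,"slide": [0,0,-0.02],"yaw": 0},
  {"jaw": -0.15,"slide": [0,0,-0.014],"yaw": 0},
  {"jaw": -0.15,"slide": [0,0,0],"yaw": 0},
  {"jaw": -0.15,"slide": [0,0,0],"yaw": 0},
])

```text
time_s: 29.65
ee_pos: [598.2, -248.3, 63.0]
ee_rot: [0.091, 0.996, -0.0, 0.0]
wrist_force: [-0.4, -0.6, 1.2]
gripper_width: 39.8
finger_force: 0.0
```

Request:
send_rows([
  {"jaw": -0.15,"slide": [0,0.001,0],"yaw": 0},
  {"jaw": -1,"slide": [0,0,0],"yaw": 0},
  {"jaw": -1,"slide": [0,0,0],"yaw": 0},
  {"jaw": -1,"slide": [0,0,0],"yaw": 0},
  {"jaw": -1,"slide": [0,0,0],"yaw": 0},
  {"jaw": -1,"slide": [0,0,0],"yaw": 0},
  {"jaw": -1,"slide": [0,0,0],"yaw": 0},
], grip_force=20)

```text
time_s: 30.35
ee_pos: [598.5, -245.0, 63.0]
ee_rot: [0.091, 0.996, 0.002, 0.0]
wrist_force: [1.1, 3.9, 2.8]
gripper_width: 14.1
finger_force: 20.0
```

Request:
send_rows([
  {"jaw": -1,"slide": [0,0.001,0],"yaw": -0.13},
  {"jaw": -1,"slide": [0,0,0],"yaw": -0.13},
  {"jaw": -1,"slide": [0,0,0],"yaw": -0.13},
  {"jaw": -1,"slide": [0,0,0],"yaw": -0.13},
  {"jaw": -1,"slide": [0,0,0],"yaw": -0.13},
  {"jaw": -1,"slide": [0,0,0],"yaw": -0.13},
  {"jaw": -1,"slide": [0,0,0],"yaw": -0.13},
  {"jaw": -1,"slide": [0,0,0],"yaw": -0.13},
  {"jaw": -1,"slide": [0,0,0],"yaw": -0.13},
  {"jaw": -1,"slide": [0,0,0],"yaw": -0.13},
  {"jaw": -1,"slide": [0,0,0],"yaw": -0.13},
  {"jaw": -1,"slide": [0,0,0],"yaw": -0.13},
])

```text
time_s: 31.55
ee_pos: [597.6, -245.6, 63.0]
ee_rot: [0.767, 0.642, 0.0, -0.0]
wrist_force: [-1.1, 1.7, 3.2]
gripper_width: 13.7
finger_force: 20.0
```

Request:
send_rows([
  {"jaw": -1,"slide": [0,0,0],"yaw": -0.12},
  {"jaw": -1,"slide": [0,0,0],"yaw": -0.12},
  {"jaw": -1,"slide": [0,0,0],"yaw": 0},
  {"jaw": -1,"slide": [0,0,0],"yaw": 0},
])

```text
time_s: 31.95
ee_pos: [597.5, -245.6, 63.0]
ee_rot: [0.836, 0.549, -0.0, -0.001]
wrist_force: [-3.1, 2.4, 5.2]
gripper_width: 13.8
finger_force: 20.0
```

Run:
```python
from h import *
s=sense();q=s['ee_rot'];print(s['ee_pos'],s['wrist_force'],np.degrees(2*np.arctan2(q[1],q[0]))-90)
L=look()
for n,(p,X) in L.items():
  hsv=cv2.cvtColor(p,cv2.COLOR_RGB2HSV)
  m=((hsv[...,0]<6)|(hsv[...,0]>172))&(hsv[...,1]>120)&(hsv[...,2]>60)&(np.hypot(X[...,0]-598,X[...,1]+246)<110)
  k,l,st,ce=cv2.connectedComponentsWithStats(m.astype(np.uint8))
  for i in range(1,k):
    if st[i,4]>3:q=X[l==i];print(n,"red",st[i],ce[i],np.median(q,0).round(1))
c=L["top"][0][147:207,295:375];d=L["scene"][0][225:285,205:285]
R=lambda a:cv2.resize(a,(400,300),interpolation=cv2.INTER_CUBIC)
cv2.imwrite("pics/knob.png",np.hstack([R(c),R(d)])[:,:,::-1])
```

```text
[ 597.47801147 -245.57482967   62.95728271] [-3.12230335  2.36044246  5.19314139] -23.464087608082934
scene red [264 232   7  15  81] [267.34567901 239.13580247] [ 592.6 -172.7   72.4]
scene red [218 251   6   4  18] [220.5 252.5] [ 575.5 -290.7   34.1]
top red [343 182   6   4  11] [345.27272727 183.36363636] [ 577.5 -288.1   32.3]
```

View pics/knob.png

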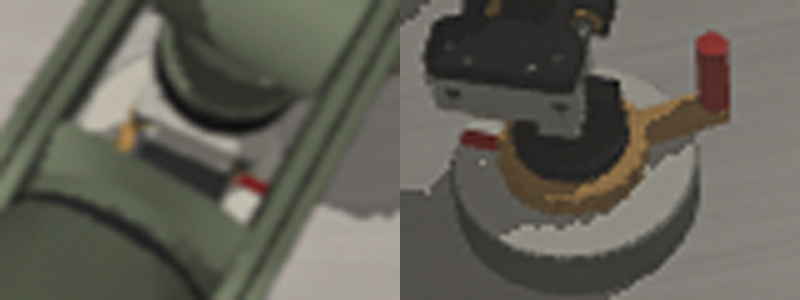

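Tool at -23.5° puts the pointer at about -113.5°; the mark (crop (250,185)) lies near -117°. Turn the rest, release and look.

Request:
send_rows([
  {"jaw": -1,"slide": [0,0,0],"yaw": -0.03},
  {"jaw": -1,"slide": [0,0,0],"yaw": -0.03},
  {"jaw": -1,"slide": [0,0,0],"yaw": 0},
  {"jaw": -1,"slide": [0,0,0],"yaw": 0},
  {"jaw": -0.15,"slide": [0,0,0],"yaw": 0},
  {"jaw": -0.15,"slide": [0,0,0],"yaw": 0},
  {"jaw": -0.15,"slide": [0,0,0],"yaw": 0},
  {"jaw": -0.15,"slide": [0,0,0],"yaw": 0},
  {"jaw": -0.15,"slide": [0,0,0.02],"yaw": 0},
  {"jaw": -0.15,"slide": [0,0,0.03],"yaw": 0},
  {"jaw": -0.15,"slide": [0,0,0.035],"yaw": 0},
  {"jaw": -0.15,"slide": [0,0,0.035],"yaw": 0},
])

```text
time_s: 33.25
ee_pos: [597.4, -246.0, 183.1]
ee_rot: [0.853, 0.522, -0.0, -0.0]
wrist_force: [-0.4, -0.7, 0.3]
gripper_width: 39.7
finger_force: 0.0
```

Request:
send_rows([
  {"jaw": -0.15,"slide": [-0.02,0.035,0],"yaw": 0},
  {"jaw": -0.15,"slide": [-0.02,0.035,0],"yaw": 0},
  {"jaw": -0.15,"slide": [-0.02,0.035,0],"yaw": 0},
  {"jaw": -0.15,"slide": [-0.02,0.035,0],"yaw": 0},
  {"jaw": -0.15,"slide": [-0.02,0.035,0],"yaw": 0},
  {"jaw": -0.15,"slide": [-0.02,0.035,0],"yaw": 0},
  {"jaw": -0.15,"slide": [0,0,0],"yaw": 0},
])

```text
time_s: 33.95
ee_pos: [475.1, -32.6, 182.0]
ee_rot: [0.852, 0.524, -0.0, -0.001]
wrist_force: [0.3, -0.5, 0.1]
gripper_width: 40.0
finger_force: 0.0
```

```bash
cat > kn.py <<'E'
from h import *
import sys
def circ(q):
    A=np.c_[2*q,np.ones(len(q))];s=np.linalg.lstsq(A,(q**2).sum(1),rcond=None)[0];return s[:2],np.sqrt(s[2]+s[:2]@s[:2])
s=sense();print(s['ee_pos'])
L=look()
for n,(p,X) in L.items():
  hsv=cv2.cvtColor(p,cv2.COLOR_RGB2HSV);rr=np.hypot(X[...,0]-597.5,X[...,1]+246)
  m=((hsv[...,0]<6)|(hsv[...,0]>172))&(hsv[...,1]>110)&(hsv[...,2]>50)&(rr<110)
  k,l,st,ce=cv2.connectedComponentsWithStats(m.astype(np.uint8))
  for i in range(1,k):
    if st[i,4]>3:
      q=X[l==i];v=ce[i];print(n,"red",st[i],ce[i].round(1),np.median(q,0).round(1))
  m=(rr<40)&(X[...,2]>80)&(X[...,2]<100);q=X[m]
  r=cv2.minAreaRect(q[:,:2].astype(np.float32));b=cv2.boxPoints(r);e=max((b[1]-b[0],b[2]-b[1]),key=np.linalg.norm);print(n,"bar",r,"dir",np.degrees(np.arctan2(e[1],e[0])),np.percentile(q[:,2],90))
c=L["top"][0][152:202,300:367];d=L["scene"][0][222:292,200:293]
R=lambda a:cv2.resize(a,(400,300),interpolation=cv2.INTER_CUBIC)
cv2.imwrite(sys.argv[1],np.hstack([R(c),R(d)])[:,:,::-1])
E
python3 kn.py pics/knob2.png
```

```text
[475.10315014 -32.59416705 181.9766496 ]
scene red [265 232   6  15  80] [267.4 239.3] [ 592.6 -172.7   71.4]
scene red [217 251   7   4  21] [220.1 252.6] [ 573.8 -291.7   34.3]
scene bar ((599.114990234375, -247.42311096191406), (52.101505279541016, 17.436307907104492), 64.69747924804688) dir 64.69747 93.22833543340701
top red [304 174   5   7  24] [306.1 176.8] [ 584.9 -169.9   87.3]
top red [343 182   6   4  14] [345.4 183.6] [ 575.6 -289.2   31.1]
top bar ((598.0097045898438, -246.72537231445312), (50.45558547973633, 14.543058395385742), 63.24626159667969) dir 63.246292 92.72213667214297
```

View pics/knob2.png

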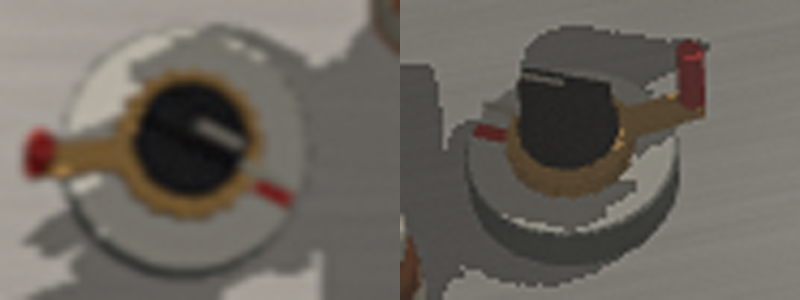

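Run:
```python
from h import *
c=np.array([597.8,-246.5])
T={n:[] for n in C}
for n,(p,X) in look().items():
  d=X[...,:2]-c;r=np.hypot(d[...,0],d[...,1]);th=np.degrees(np.arctan2(d[...,1],d[...,0]))
  m=(r>36)&(r<56)&(X[...,2]>41)&(X[...,2]<66)&(abs(th+117)<30)
  vv,uu=np.nonzero(m)
  for u,v in zip(uu,vv): print(n,u,v,X[v,u].round(0),r[v,u].round(),th[v,u].round(1),p[v,u])
```

```text
scene 219 246 [ 573. -292.   58.] 52.0 -119.1 [94 90 83]
scene 220 246 [ 574. -289.   59.] 49.0 -118.8 [80 76 68]
scene 221 246 [ 576. -287.   60.] 46.0 -118.0 [80 77 69]
scene 222 246 [ 576. -285.   59.] 44.0 -119.8 [82 78 70]
scene 223 246 [ 577. -282.   60.] 41.0 -119.6 [84 82 74]
scene 224 246 [ 579. -280.   62.] 38.0 -119.0 [84 82 74]
scene 219 247 [ 573. -292.   54.] 52.0 -118.7 [104 101  94]
scene 220 247 [ 577. -290.   58.] 48.0 -116.0 [83 80 73]
scene 221 247 [ 579. -288.   60.] 45.0 -114.3 [80 77 68]
scene 222 247 [ 579. -285.   60.] 43.0 -115.6 [81 78 70]
scene 223 247 [ 577. -283.   56.] 42.0 -119.8 [82 79 71]
scene 224 247 [ 582. -280.   61.] 37.0 -115.1 [83 80 72]
scene 226 249 [ 576. -276.   45.] 37.0 -126.9 [87 71 50]
scene 225 251 [ 582. -279.   46.] 36.0 -115.5 [85 74 56]
scene 224 252 [ 585. -282.   46.] 38.0 -109.1 [82 47 38]
scene 224 253 [ 585. -283.   42.] 39.0 -110.1 [82 57 43]
scene 224 254 [ 588. -283.   41.] 38.0 -105.7 [82 48 40]
top 344 175 [ 600. -283.   44.] 37.0 -87.0 [111 100  85]
top 344 180 [ 582. -281.   60.] 38.0 -114.9 [110 108  97]
top 345 180 [ 582. -283.   62.] 40.0 -113.8 [114 111 102]
top 343 181 [ 580. -278.   55.] 37.0 -119.4 [104  94  84]
top 344 181 [ 579. -281.   58.] 39.0 -118.4 [104  96  87]
top 345 181 [ 579. -284.   59.] 42.0 -116.7 [107 103  93]
top 346 181 [ 579. -287.   57.] 44.0 -114.4 [110 109  99]
top 347 181 [ 579. -290.   59.] 47.0 -113.3 [114 112 103]
top 345 182 [ 577. -284.   57.] 43.0 -119.5 [101  78  69]
top 346 182 [ 577. -287.   55.] 46.0 -117.1 [104  94  85]
top 347 182 [ 576. -289.   59.] 48.0 -116.7 [109 103  93]
top 348 182 [ 577. -293.   54.] 51.0 -113.9 [115 110 102]
top 347 183 [ 574. -290.   56.] 50.0 -119.0 [108  74  67]
```

The pointer stands at about -117° and the mark at -117.5°, within measuring error. Next, the lock post, at about (588.5,-171.5).

Request:
send_rows([
  {"jaw": -0.15,"slide": [0.019,-0.0232,0],"yaw": 0.098},
  {"jaw": -0.15,"slide": [0.019,-0.0232,0],"yaw": 0.098},
  {"jaw": -0.15,"slide": [0.019,-0.0232,0],"yaw": 0.098},
  {"jaw": -0.15,"slide": [0.019,-0.0232,0],"yaw": 0.098},
  {"jaw": -0.15,"slide": [0.019,-0.0232,0],"yaw": 0.098},
  {"jaw": -0.15,"slide": [0.019,-0.0232,0],"yaw": 0.098},
  {"jaw": -0.15,"slide": [0,0,-0.035],"yaw": 0},
  {"jaw": -0.15,"slide": [0,0,-0.035],"yaw": 0},
  {"jaw": -0.15,"slide": [0,0,0],"yaw": 0},
  {"jaw": -0.15,"slide": [0,0,0],"yaw": 0},
])

```text
time_s: 35.15
ee_pos: [591.4, -176.2, 111.7]
ee_rot: [0.665, 0.746, -0.0, -0.001]
wrist_force: [0.6, 0.1, 0.8]
gripper_width: 39.8
finger_force: 0.0
```

Request:
send_rows([
  {"jaw": -0.15,"slide": [-0.002,0.003,-0.02],"yaw": 0},
  {"jaw": -0.15,"slide": [0,0,-0.02],"yaw": 0},
  {"jaw": -0.15,"slide": [0,0,-0.017],"yaw": 0},
  {"jaw": -0.15,"slide": [0,0,0],"yaw": 0},
  {"jaw": -0.15,"slide": [0,0,0],"yaw": 0},
])

```text
time_s: 35.65
ee_pos: [591.3, -173.1, 57.6]
ee_rot: [0.665, 0.747, 0.0, 0.002]
wrist_force: [0.6, -0.3, 0.0]
gripper_width: 40.1
finger_force: 0.0
```

Request:
send_rows([
  {"jaw": -0.15,"slide": [-0.0025,0.001,-0.002],"yaw": 0},
  {"jaw": -0.15,"slide": [0,0,0],"yaw": 0},
  {"jaw": -1,"slide": [0,0,0],"yaw": 0},
  {"jaw": -1,"slide": [0,0,0],"yaw": 0},
  {"jaw": -1,"slide": [0,0,0],"yaw": 0},
  {"jaw": -1,"slide": [0,0,0],"yaw": 0},
  {"jaw": -1,"slide": [0,0,0],"yaw": 0},
], grip_force=15)

```text
time_s: 36.35
ee_pos: [587.5, -171.2, 53.6]
ee_rot: [0.665, 0.747, 0.0, 0.0]
wrist_force: [-0.2, 0.6, 1.4]
gripper_width: 15.5
finger_force: 15.0
```

Request:
send_rows([
  {"jaw": -1,"slide": [0.0075,0.0006,0],"yaw": -0.1},
  {"jaw": -1,"slide": [0.0075,-0.0001,0],"yaw": -0.1},
  {"jaw": -1,"slide": [0.0075,-0.0009,0],"yaw": -0.1},
  {"jaw": -1,"slide": [0.0073,-0.0016,0],"yaw": -0.1},
  {"jaw": -1,"slide": [0.0071,-0.0023,0],"yaw": -0.1},
  {"jaw": -1,"slide": [0.0068,-0.003,0],"yaw": -0.1},
  {"jaw": -1,"slide": [0.0065,-0.0037,0],"yaw": -0.1},
  {"jaw": -1,"slide": [0.0061,-0.0043,0],"yaw": -0.1},
  {"jaw": -1,"slide": [0.0057,-0.0049,0],"yaw": -0.1},
  {"jaw": -1,"slide": [0.0051,-0.0055,0],"yaw": -0.1},
  {"jaw": -1,"slide": [0.0046,-0.006,0],"yaw": -0.1},
  {"jaw": -1,"slide": [0,0,0],"yaw": 0},
])

```text
time_s: 37.55
ee_pos: [655.5, -198.9, 53.3]
ee_rot: [0.957, 0.289, -0.003, -0.005]
wrist_force: [-9.2, 9.7, 10.9]
gripper_width: 15.6
finger_force: 15.0
```

Request:
send_rows([
  {"jaw": -1,"slide": [0,0,0],"yaw": 0},
  {"jaw": -1,"slide": [0,0,0],"yaw": 0},
])

```text
time_s: 37.75
ee_pos: [655.5, -198.9, 53.4]
ee_rot: [0.957, 0.29, -0.003, -0.005]
wrist_force: [-9.0, 9.2, 9.1]
gripper_width: 15.6
finger_force: 15.0
```

Run:
```python
from h import *
s=sense();print(s['ee_pos'],s['wrist_force'])
L=look()
c=L["top"][0][152:202,300:367];d=L["scene"][0][202:292,190:310]
R=lambda a:cv2.resize(a,(400,300),interpolation=cv2.INTER_CUBIC)
cv2.imwrite("pics/ring.png",np.hstack([R(c),R(d)])[:,:,::-1])
```

```text
[ 655.50577053 -198.86303477   53.35617863] [-9.006673    9.20965971  9.08041582]
```

View pics/ring.png

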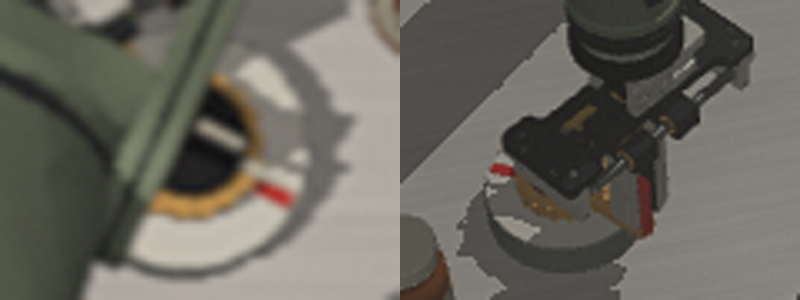

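Request:
send_rows([
  {"jaw": -1,"slide": [0.0039,-0.0064,0],"yaw": -0.1},
  {"jaw": -1,"slide": [0,0,0],"yaw": 0},
  {"jaw": -1,"slide": [0,0,0],"yaw": 0},
])

```text
time_s: 38.15
ee_pos: [654.8, -199.2, 53.0]
ee_rot: [0.97, 0.242, -0.008, -0.011]
wrist_force: [-19.7, 20.1, 19.4]
gripper_width: 15.9
finger_force: 15.0
```

Request:
send_rows([
  {"jaw": -0.15,"slide": [-0.003,0.004,0],"yaw": 0.05},
  {"jaw": -0.15,"slide": [-0.003,0.004,0],"yaw": 0.05},
  {"jaw": -0.15,"slide": [0,0,0],"yaw": 0},
  {"jaw": -0.15,"slide": [0,0,0.02],"yaw": 0},
  {"jaw": -0.15,"slide": [0,0,0.03],"yaw": 0},
  {"jaw": -0.15,"slide": [0,0,0.035],"yaw": 0},
  {"jaw": -0.15,"slide": [-0.02,0.04,0.03],"yaw": 0},
  {"jaw": -0.15,"slide": [-0.03,0.04,0],"yaw": 0},
  {"jaw": -0.15,"slide": [-0.03,0.04,0],"yaw": 0},
  {"jaw": -0.15,"slide": [-0.03,0.04,0],"yaw": 0},
  {"jaw": -0.15,"slide": [-0.03,0.04,0],"yaw": 0},
  {"jaw": -0.15,"slide": [0,0,0],"yaw": 0},
])

```text
time_s: 39.35
ee_pos: [513.8, -0.2, 165.2]
ee_rot: [0.957, 0.291, -0.002, -0.002]
wrist_force: [1.0, -0.6, -0.4]
gripper_width: 40.0
finger_force: 0.0
```

```bash
python3 kn.py pics/ring2.png
python3 - <<'E'
from h import *
for n,u,v in(("top",0,0),):pass
for f,n in(("top0.npz","top"),("scene0.npz","scene")):
  z=np.load(f);p=z['p'];X=cloud(n,z['d']);hsv=cv2.cvtColor(p,cv2.COLOR_RGB2HSV)
  for nm,(p,X) in(("then",(p,X)),("now",look()[n])):
    hsv=cv2.cvtColor(p,cv2.COLOR_RGB2HSV)
    d=X[...,:2]-np.array([597.8,-246.5]);r=np.hypot(*np.moveaxis(d,-1,0))
    m=((hsv[...,0]<7)|(hsv[...,0]>172))&(hsv[...,1]>100)&(X[...,2]>83)&(X[...,2]<93)&(r<95);q=X[m]
    if len(q):
      c=(q.min(0)+q.max(0))/2;print(n,nm,len(q),c.round(1),np.degrees(np.arctan2(c[1]+246.5,c[0]-597.8)))
    m=(hsv[...,0]>8)&(hsv[...,0]<25)&(hsv[...,1]>90)&(X[...,2]>28)&(r>46)&(r<66);q=d[m];print(n,nm,"arm",len(q),np.degrees(np.arctan2(*np.median(q,0)[::-1])) if len(q) else'')
E
```

```text
[ 5.13848608e+02 -1.53954765e-01  1.65245046e+02]
scene red [217 251   8   4  22] [220.3 252.5] [ 574.8 -291.4   32.9]
scene red [259 255   7  18  96] [262. 263.] [ 660.8 -200.3   72.6]
scene bar ((597.9692993164062, -246.65045166015625), (51.78416442871094, 16.93181610107422), 63.603206634521484) dir 63.60321 92.76167352492757
top red [314 150   5   8  29] [315.8 153.3] [ 653.6 -197.9   85. ]
top red [343 182   6   4  14] [345.4 183.6] [ 575.6 -288.9   32.1]
top bar ((598.060302734375, -246.71182250976562), (50.458953857421875, 14.92912769317627), 62.40742111206055) dir 62.407482 92.61829784657226
top then 20 [ 587.1 -171.3   87.2] 98.12407037026165
top then arm 36 98.09990535439904
top now 20 [ 657.3 -198.    87.4] 39.15371949294609
top now arm 36 39.289206244921644
scene then 26 [ 587.5 -172.6   87.4] 97.89863074863347
scene then arm 56 95.97358743246271
scene now 33 [ 658.  -200.3   87.9] 37.488590070777335
scene now arm 47 36.51645567051239
```

View pics/ring2.png

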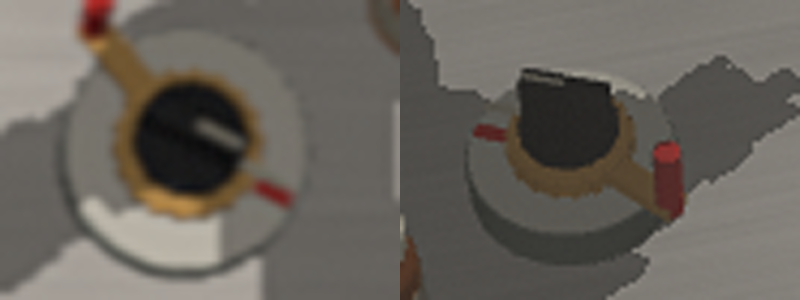

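The ring turned about 1.04 rad and then resisted. I check with a different contact, pushing with closed fingers from behind the post, whether that is the real stop.

Request:
send_rows([
  {"jaw": -1,"slide": [0.021,-0.0297,0],"yaw": 0},
  {"jaw": -1,"slide": [0.021,-0.0297,0],"yaw": 0},
  {"jaw": -1,"slide": [0.021,-0.0297,0],"yaw": 0},
  {"jaw": -1,"slide": [0.021,-0.0297,0],"yaw": 0},
  {"jaw": -1,"slide": [0.021,-0.0297,0],"yaw": 0},
  {"jaw": -1,"slide": [0.021,-0.0297,0],"yaw": 0},
  {"jaw": -1,"slide": [0,0,-0.03],"yaw": 0},
  {"jaw": -1,"slide": [0,0,-0.03],"yaw": 0},
  {"jaw": -1,"slide": [0,0,-0.03],"yaw": 0},
  {"jaw": -1,"slide": [0,0,-0.01],"yaw": 0},
  {"jaw": -1,"slide": [0,0,0],"yaw": 0},
  {"jaw": -1,"slide": [0,0,0],"yaw": 0},
])

```text
time_s: 40.85
ee_pos: [643.2, -182.6, 65.1]
ee_rot: [0.957, 0.289, -0.001, -0.001]
wrist_force: [-2.1, 2.4, -2.1]
gripper_width: 0.3
finger_force: 1.5
```

Request:
send_rows([
  {"jaw": -1,"slide": [0.0018,-0.0024,0],"yaw": 0},
  {"jaw": -1,"slide": [0.0018,-0.0024,0],"yaw": 0},
  {"jaw": -1,"slide": [0.0018,-0.0024,0],"yaw": 0},
  {"jaw": -1,"slide": [0,0,0],"yaw": 0},
  {"jaw": -1,"slide": [0,0,0],"yaw": 0},
])

```text
time_s: 41.35
ee_pos: [643.5, -182.8, 65.3]
ee_rot: [0.957, 0.29, -0.005, -0.008]
wrist_force: [-14.5, 14.8, 6.0]
gripper_width: 0.5
finger_force: 10.1
```

Request:
send_rows([
  {"jaw": -1,"slide": [0.0018,-0.0024,0],"yaw": 0},
  {"jaw": -1,"slide": [0.0015,-0.002,0],"yaw": 0},
  {"jaw": -1,"slide": [0,0,0],"yaw": 0},
  {"jaw": -1,"slide": [0,0,0],"yaw": 0},
])

```text
time_s: 41.75
ee_pos: [643.6, -182.9, 65.2]
ee_rot: [0.957, 0.29, -0.008, -0.013]
wrist_force: [-21.8, 23.8, 15.1]
gripper_width: 0.9
finger_force: 15.9
```

The post did not move under 32 N in either contact, so this is the hard stop. Retract and check everything.

Request:
send_rows([
  {"jaw": -1,"slide": [-0.008,0.01,0],"yaw": 0},
  {"jaw": -1,"slide": [-0.012,0.016,0.005],"yaw": 0},
  {"jaw": -1,"slide": [0,0,0.035],"yaw": 0},
  {"jaw": -1,"slide": [0,0,0.035],"yaw": 0},
  {"jaw": -1,"slide": [0,0,0.035],"yaw": 0},
  {"jaw": -1,"slide": [-0.035,0.035,0],"yaw": 0},
  {"jaw": -1,"slide": [-0.035,0.035,0],"yaw": 0},
  {"jaw": -1,"slide": [-0.035,0.035,0],"yaw": 0},
  {"jaw": -1,"slide": [-0.035,0.035,0],"yaw": 0},
  {"jaw": -1,"slide": [-0.035,0.01,0],"yaw": 0},
  {"jaw": -1,"slide": [0,0,0],"yaw": 0},
  {"jaw": -1,"slide": [0,0,0],"yaw": 0},
])

```text
time_s: 42.95
ee_pos: [459.6, -18.6, 178.4]
ee_rot: [0.957, 0.289, 0.002, 0.002]
wrist_force: [0.8, -0.2, 0.2]
gripper_width: 0.2
finger_force: 0.0
```

```bash
python3 kn.py pics/ring3.png
python3 - <<'E'
from h import *
L=look();c=np.array([597.9,-246.6])
for n,(p,X) in L.items():
  for a,b in((225,265),(130,165)):
    m=(abs(X[...,0]-590)<60)&(X[...,1]>a)&(X[...,1]<b)&(X[...,2]>55)&(X[...,2]<82);q=X[m];A=np.c_[q[:,:2],np.ones(len(q))];print(n,np.linalg.lstsq(A,q[:,2],rcond=None)[0],np.median(q[:,2]))
  d=X[...,:2]-c;r=np.hypot(d[...,0],d[...,1]);th=np.degrees(np.arctan2(d[...,1],d[...,0]))
  m=(r>36)&(r<56)&(X[...,2]>50)&(X[...,2]<66)&(abs(th+117)<30);print("pointer",th[m].mean(),m.sum())
  hsv=cv2.cvtColor(p,cv2.COLOR_RGB2HSV);m=((hsv[...,0]<6)|(hsv[...,0]>172))&(hsv[...,1]>110)&(hsv[...,2]>50)&(r<60)&(X[...,2]<40)&(th<-60);print("mark",th[m].mean(),m.sum())
a=L["top"][0];cv2.imwrite("pics/end.png",np.hstack([cv2.resize(a,(400,300)),cv2.resize(L["scene"][0],(400,300))])[:,:,::-1])
E
```

```text
[459.63473676 -18.5628946  178.36811839]
scene red [217 251   8   4  22] [220.3 252.5] [ 574.8 -291.4   34.5]
scene red [259 255   7  18  91] [262.2 263. ] [ 661.1 -200.    72.7]
scene bar ((597.1659545898438, -246.30633544921875), (51.51222610473633, 20.86859893798828), 62.62260818481445) dir 62.622612 93.53055645555231
top red [314 150   5   8  29] [315.8 153.3] [ 653.7 -197.8   84.8]
top red [343 182   6   4  14] [345.4 183.6] [ 575.6 -288.7   30.8]
top bar ((598.15966796875, -246.78379821777344), (50.376468658447266, 14.927847862243652), 63.860931396484375) dir 63.86087 92.16569644570286
scene [ 6.68880570e-03 -1.73697442e-03  7.02137781e+01] 73.75566981521487
scene [5.18571941e-03 1.08284481e-02 6.90703956e+01] 73.82576538323559
pointer -118.94246351059077 14
mark -117.4992784851042 21
top [ 3.63377390e-03 -1.23112807e-02  7.32671191e+01] 72.4869758657002
top [5.69731907e-03 1.39824602e-03 6.88660784e+01] 72.3754549516824
pointer -116.5512804712597 12
mark -117.3940986487494 14
```

View pics/end.png

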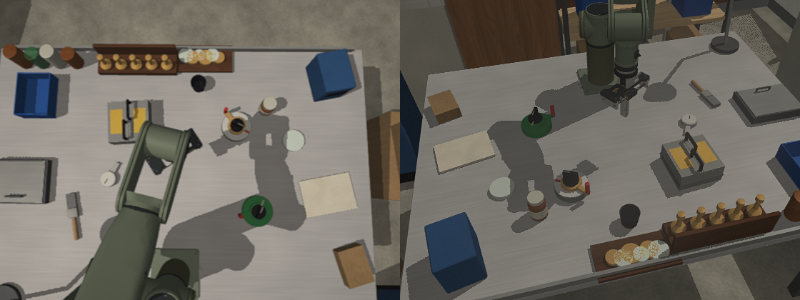

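The end view shows the leaves shut at (130,122), the pointer on the mark to within about 1°, the ring at its stop, and the bystanders in place. Handing in.

```bash
python3 -c "
from cell import *
print(finish_job())"
```

```text
the job is handed in; nothing more can be done
None
```

I handed the job in at about 43 s: two blanks (all that were there) sit one to a cell, both leaves are closed, and the pointer is within about 1° of the mark. The lock ring is against a hard stop, but I measured only about 1.04 rad of travel instead of 1.2; it did not move under about 32 N, so I took that as tight.

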